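# Empty the spent-cell scoop through the return hopper's spring flap

## Robot

A 6-joint arm with a two-finger parallel gripper is mounted at the origin on a cart in front of the work surface, level with it; the furniture and walls round the work are solid. World frame = base frame: x ahead of the robot, y to its left, z up, the work surface at z = 0. Lengths are in m, angles in degrees, forces in N, time in s.
With the tool pointing down it reaches from about 0.3 to 0.75 m from the base axis. Payload 8.5 kg.
Tool frame: the origin (TCP) lies at the very end of the fingers, on their centre line; the grasp point (between the pads) lies 19 mm behind it; z points along the fingers, y is the direction in which the jaws open and shut (so a half turn about z gives the same grasp; the last joint's range is limited). The gripper opens to 85 mm and grips with 20 to 120 N. Pads are 22 mm wide; open, the fingers measure 114 mm over their backs; the gripper's body (76 mm by 85 mm) begins 54 mm behind the grasp point. The pads swing forward as they close: fully open they stand 13 mm farther back than shut.
Start: joints at [-86.018, 21.807, 74.336, -0, 83.858, -12.336], TCP at [0.155, -0.528, 0.2] pointing down, gripper open.
Joint ranges: [-178.18, 178.18], [-50.72, 133.34], [12.68, 142.11], [-81.47, 261.47], [9.98, 163.14], [-165.26, 165.26]. Speed limits (degrees/s): [136.94, 136.94, 180, 180, 180, 180].

## Interface

Orientations are given as a 3x3 rotation matrix whose columns are the frame's x, y, z axes.
In Python, from rig import env, vision, close_job, spotter gives the robot as it stands. The module is installed in compiled form; this text tells all that it offers.
- The arm moves only by the tool jog_arm, never from a script. Its argument "plan" is a list that holds one entry, the list of rows, each a list of 6 numbers: the shift along the tool's x, y, z in units of 40 mm (1.0 is 40 mm), then the turn, a rotation vector about the tool's x, y, z in units of 0.15 rad (1.0 is 0.15 rad). A call has 1 to 10 rows; each row shifts and turns the commanded pose from where the row before left it, along the tool's axes as they then stand; what a row does not reach is not made up. A row lasts 1/10 s, in which the tool goes at most 50 mm and 8.59 degrees, less where a joint would pass 70% of its speed; a pose out of reach is approached as far as the arm can. A call with a number of a shift or a turn outside -1 to 1 is refused whole. A call with a gripper value outside its range is refused whole. "grip" is the opening, from -1 (shut) to 1 (fully open), set as the call begins (left out, the last holds). The fingers move at their own pace and stop on an object; "squeeze" is the grip in N (left out, the last holds). Time passes only in rows, so rows that do not move let the fingers close. It gives the time, the measured TCP pose, the force and the opening at its end, in the units of the state.
- env.observe(): the state, without advancing time (a new reading comes with each control period).
- vision.get_image(name): name is "scene" or "top" or "wrist"; returns (picture, depth): 384x512x3 uint8, red, green, blue; 384x512 float32, m along the optical axis (not along the pixel's ray), 0 where there is no reading.
- vision.camera_info(name): a dict with "fx", "fy", "cx", "cy" (pixels), "k1" (the pictures are not rectified: a ray, as slopes to the right and down, at radius r is drawn at 1 + k1 r^2 times it, then the intrinsics apply), "rvec" (rotation vector, rad) and "tvec" (3), from world to camera coordinates, as OpenCV has them. Camera axes: x right, y down, z forward; pixel columns grow to the right and rows downward; lengths in m; the calibration is good to about 2 mm. A picture is of the moment at which its call begins: read the wrist's pose just before it. camera_info takes no time and is no camera call; for the wrist camera it gives the pose at the moment of the call.
- close_job(): hands the job in, once; it reports no verdict.
Trained networks look in the newest picture that a camera, given by its name, has taken for a name from the list of things; names that differ only in an ending like _2 or _b are one class to them, and where a whole thing is asked for, a point or a joint stands for the part that bears it (a point fixed in the world has none). Each returns a list of dicts, best first, with "score" (0 to 1); they miss things now and then, are a little off and sometimes report something else, mostly with a low value. They report only what shows in the picture. A call takes as long as a camera call.
- spotter.trace(camera, query): "pixels" (384x512 bool, what is visible of it) and "rect" ([left, top, right, bottom] in pixels, round what is visible of it).
The state is a dict: "time_s": time; "q": joint angles; "qvel": joint speeds; "joint_efforts": joint torques, N m; "position": TCP position; "tool_rot": TCP orientation; "ft_force": force on the tool from outside, world axes, zero at the start; "wrist_torque": the same for the moment, N m; "grip_width": finger opening in m.
Only numpy, scipy, OpenCV 4.12 (cv2) and the standard library are available. Lean on these libraries where they do the work, as an engineer would, in place of code of your own. Each camera call takes 0.05 s, during which the arm holds its last target.

## Task

Put the spent cell that lies on the worktop into the yellow scoop with the other two, then lift the scoop by its handle, push the hopper's sprung orange flap inward with the scoop's front rim (not with the fingers) and tip all three cells in while the rim still holds the flap open. Then draw the scoop out so that the flap springs shut, and set the scoop back down flat on the middle of its blue mat, lined up with it as before. Leave the timer, the tape roll and the red marker where they are.

Things in the scene. Friction and masses are not known exactly. Their poses are not given: they have to be found in the camera images.
- hopper: white return box, fixed, 150 deep (x) x 176 wide (y) x 182 high, grey lid. Origin: centre of its underside. The front is the face at x = -75 mm; its +x points into the box. Opening in the front: 130 wide, centred, from the sill at 70 mm to the head at 155 mm above the worktop; sheet 4 thick. Empty inside, floor 5 mm up.
- hopper_sill (a point): middle of the opening's lower edge (sill) on the front face, 70 mm above the worktop; axes as the hopper
- flap (a joint): orange flap closing the opening from inside, 124 wide, 82 high, 3 thick. Hinged along its top edge 157 mm above the worktop, 7 mm behind the front face. 0 = shut (upright); grows as its lower edge swings into the box, to 1.25 rad. A light spring shuts it: about 0.3 N at the lower edge starts it, about 0.9 N holds it at 0.7 rad. It does not open outward.
- flap_edge (a point): middle of the flap's lower edge (about 73 mm above the worktop when shut)
- mat: flat blue mat, fixed, 230 (x) x 120 (y) x 3 mm; the scoop's place. Origin: centre of its underside
- scoop: yellow open-fronted scoop, 160 long x 86 wide, 0.15 kg. Origin: underside, below the middle of the trough. Trough from x = -65 (back wall, 30 high) to x = +65 (open mouth); floor and walls 3 thick, side walls 24 high all along, inside width 80. Starts level on the mat, its x along the mat's; its front half (x = -15 to +60) is empty.
- scoop_handle (a point): grip point on the scoop's handle, 80 mm behind the origin (x = -80) and 57 mm above its underside. The handle is an upright block 30 (x) x 20 (y) that rises behind the back wall to 76 mm above the underside: grip it from above across its 20 mm sides; axes as the scoop
- scoop_lip (a point): middle of the mouth's front edge, 65 mm ahead of the scoop's origin and 3 mm above its underside; axes as the scoop. There is no front wall: cells slide out here. The floor is smooth: they start to slide when the mouth is dipped 20 to 25 degrees and slide out freely at 40; a jerk can also throw them out of the open mouth.
- cell_1_mid (a point): centre of a spent cell (black and copper AA battery, 14 mm thick, 51 long along its own y, 23 g, does not roll); starts in the scoop, lying across it about 52 mm behind its origin
- cell_2_mid (a point): centre of a second, like cell; starts in the scoop about 32 mm behind its origin
- cell_3_mid (a point): centre of the third, like cell, which starts on the worktop; axes as the cell, long axis y
- kitchen_timer: white timer, 58 x 66 x 19, bystander; origin: centre of its underside
- tape_roll: blue tape roll, 46 across, 25 high, bystander; origin: centre of its underside
- red_marker: red and white marker, 136 long (y), 14 high, bystander; origin: centre of its underside

How it is judged:
By the outcome, as a careful person would: the job done as asked, in the order asked, and still so for the second after the job is handed in, with the robot touching nothing.
It also fails if it takes over 64 s, if anything falls off the work surface, if the arm or the gripper's body presses on something with over 40 N, if the wrist force passes 120 N, or if a joint passes its speed limit or range.

## Working session

There is one attempt and no reset: what is moved stays moved. The work goes in short steps, Python scripts to look and compute and a tool call to move; the robot and the scene stay as the last step left them, time stands still between calls to the robot, and variables do not carry over. Pictures are saved under pics/ and viewed, and the job is handed in when it is done.

Besides the shell and the picture viewer there is one more tool, called after "Call:" as name(argument=value, ...) on one line, values as JSON. jog_arm: Moves the arm, as the interface text tells. Its arguments: {"type":"object","properties":{"plan":{"type":"array"},"grip":{"type":"number"},"squeeze":{"type":"number"}},"required":["plan"]}

```bash
mkdir -p pics; ls; python3 - <<'E'
from rig import env, vision, spotter
import cv2
s=env.observe(); print(s)
for n in ["scene","top"]:
    im,d=vision.get_image(n); cv2.imwrite(f"pics/{n}0.png",im[:,:,::-1]); print(n,vision.camera_info(n))
E
```

```text
pics
{'time_s': 0.0, 'q': array([-8.60175744e+01,  2.18432172e+01,  7.43843097e+01, -3.55486648e-04,
        8.38589245e+01, -1.23348826e+01]), 'qvel': array([-0.04167427, -0.10428292,  0.12718306, -0.03203568, -0.0648838 ,
        0.03200681]), 'joint_efforts': array([-1.98716829e-03, -4.48466027e+01, -2.31274992e+01, -3.07172713e-04,
        4.91162325e-03, -8.19867097e-06]), 'position': array([ 0.15450659, -0.52750239,  0.19969356]), 'tool_rot': array([[ 9.59720293e-01,  2.80957199e-01, -1.10945083e-04],
       [ 2.80957042e-01, -9.59719165e-01,  1.50478983e-03],
       [ 3.16305413e-04, -1.47534814e-03, -9.99998862e-01]]), 'ft_force': array([ 0.25886405, -1.02468867, -1.55981019]), 'wrist_torque': array([ 0.02032972, -0.04139642,  0.01708359]), 'grip_width': 0.08540365487649595}
scene {'fx': 412.82083917859524, 'fy': 412.82083917859524, 'cx': 247.6096749659544, 'cy': 193.29591497925585, 'k1': -0.13904166287918746, 'rvec': array([ 1.17138723, -2.39738059,  0.94763668]), 'tvec': array([0.40202968, 0.39487947, 1.15351221])}
top {'fx': 482.68770218857526, 'fy': 482.68770218857526, 'cx': 258.8343746146087, 'cy': 197.71378501893017, 'k1': 0.0037294263264563894, 'rvec': array([ 2.14245995, -2.13722078,  0.20713118]), 'tvec': array([0.04226424, 0.58527473, 1.20781096])}
```

View pics/scene0.png

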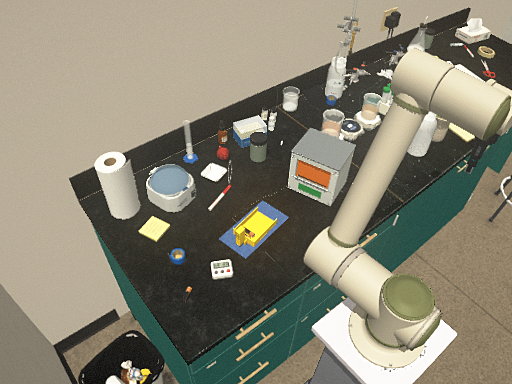

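View pics/top0.png

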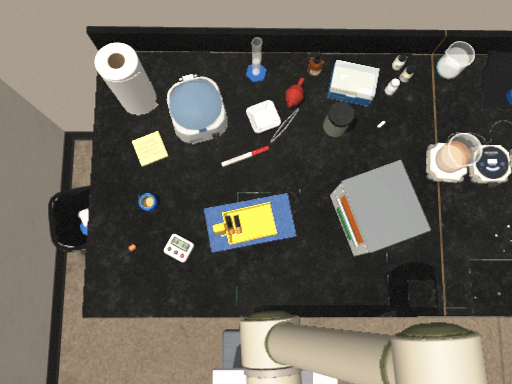

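```bash
cat > h.py <<'E'
import numpy as np, cv2
from rig import env, vision, spotter
from scipy.spatial.transform import Rotation as R
def grab(n,save=None):
    ci=vision.camera_info(n); im,d=vision.get_image(n)
    if save: cv2.imwrite(save,im[:,:,::-1])
    return im,d,ci
def rays(ci,u,v):
    xd=(np.asarray(u,float)-ci['cx'])/ci['fx']; yd=(np.asarray(v,float)-ci['cy'])/ci['fy']
    x,y=xd.copy(),yd.copy()
    for _ in range(20):
        f=1+ci['k1']*(x*x+y*y); x,y=xd/f,yd/f
    return np.stack([x,y,np.ones_like(x)],-1)
def cloud(d,ci,mask=None):
    v,u=np.nonzero((d>0) if mask is None else (mask&(d>0)))
    P=rays(ci,u,v)*d[v,u][:,None]
    Rm=cv2.Rodrigues(ci['rvec'])[0]
    return (P-ci['tvec'])@Rm,u,v
def onplane(ci,u,v,z):
    r=rays(ci,u,v); Rm=cv2.Rodrigues(ci['rvec'])[0]
    c=-Rm.T@ci['tvec']; w=r@Rm
    return c+w*((z-c[2])/w[...,2])[...,None]
def proj(ci,P):
    Rm=cv2.Rodrigues(ci['rvec'])[0]; p=np.atleast_2d(P)@Rm.T+ci['tvec']
    x=p[:,0]/p[:,2];y=p[:,1]/p[:,2];f=1+ci['k1']*(x*x+y*y)
    return np.stack([ci['fx']*x*f+ci['cx'],ci['fy']*y*f+ci['cy']],-1)
def rect(P):
    c,s,a=cv2.minAreaRect((P[:,:2]*1000).astype(np.float32)); return c,s,a
E
python3 - <<'E'
from h import *
im,d,ci=grab("top")
cv2.imwrite("pics/topz1.png",cv2.resize(im[170:290,90:290,::-1],None,fx=4,fy=4,interpolation=cv2.INTER_CUBIC))
cv2.imwrite("pics/topz2.png",cv2.resize(im[150:270,270:440,::-1],None,fx=4,fy=4,interpolation=cv2.INTER_CUBIC))
for q in ["cell_3_mid","scoop","mat","hopper","flap","kitchen_timer","tape_roll","red_marker"]:
    for r in spotter.trace("top",q)[:4]:
        P,u,v=cloud(d,ci,r['pixels'])
        print(q,round(r['score'],2),[int(a) for a in r['rect']],r['pixels'].sum(),end=' ')
        if len(P)>3: print(np.round(np.median(P,0),4),'zpc',np.round(np.percentile(P[:,2],[5,50,95]),3),rect(P))
        else: print()
E
```

```text
cell_3_mid 0.17 [328, 160, 431, 254] 6071 [ 0.5396 -0.2329  0.1811] zpc [0.046 0.181 0.185] ((567.52294921875, -279.5426025390625), (211.30039978027344, 229.09991455078125), 20.29157257080078)
scoop 0.84 [212, 200, 275, 246] 1582 [0.5188 0.0689 0.0067] zpc [0.002 0.007 0.076] ((519.283935546875, 85.13084411621094), (86.33377838134766, 164.94058227539062), 13.482918739318848)
mat 0.74 [206, 195, 295, 251] 2147 [0.5351 0.0502 0.0029] zpc [-0.002  0.003  0.008] ((528.6804809570312, 67.5614013671875), (124.53031158447266, 232.1191864013672), 11.200996398925781)
hopper 0.67 [327, 159, 428, 257] 6091 [ 0.5407 -0.2321  0.1811] zpc [0.045 0.181 0.185] ((563.488037109375, -269.63677978515625), (211.11199951171875, 208.204833984375), 20.504735946655273)
flap 0.77 [343, 197, 362, 242] 293 [ 0.5225 -0.1845  0.1044] zpc [0.077 0.104 0.131] ((525.0798950195312, -188.21292114257812), (117.71443939208984, 22.12397575378418), 19.52614402770996)
flap 0.73 [118, 241, 131, 260] 97 [0.4486 0.3918 0.0133] zpc [0.008 0.013 0.016] ((450.605224609375, 390.62445068359375), (14.196704864501953, 49.370246887207
[... 268 characters left out ...]
0206] zpc [-0.001  0.021  0.029] ((579.8611450195312, 341.6883544921875), (49.236446380615234, 43.71647262573242), 79.47014617919922)
tape_roll 0.24 [225, 218, 231, 234] 71 [0.5221 0.122  0.0192] zpc [0.015 0.019 0.023] ((520.13525390625, 122.07317352294922), (44.35622024536133, 11.7218599319458), 18.86775016784668)
red_marker 0.8 [224, 145, 267, 162] 223 [0.7073 0.0891 0.0107] zpc [-0.001  0.011  0.015] ((710.647705078125, 82.9944076538086), (18.64724349975586, 128.7993621826172), 19.412750244140625)
red_marker 0.16 [326, 159, 430, 252] 6202 [ 0.5413 -0.2326  0.181 ] zpc [0.025 0.181 0.185] ((567.858642578125, -279.6048583984375), (212.2379913330078, 231.13992309570312), 21.032445907592773)
```

View pics/topz1.png

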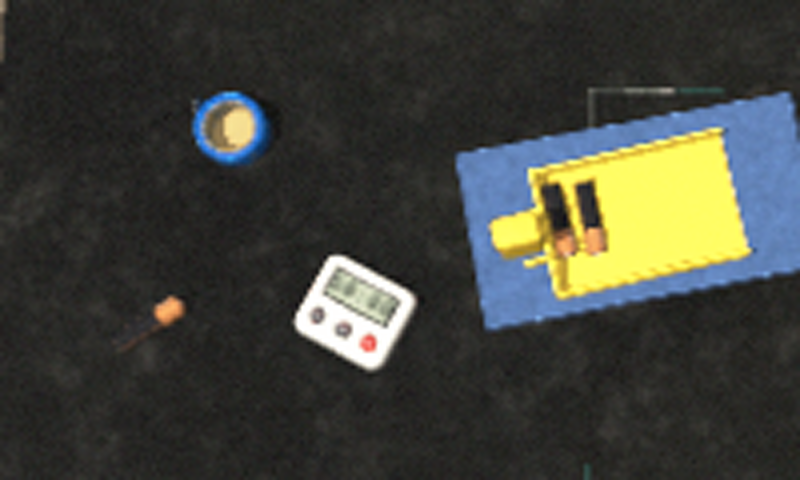

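View pics/topz2.png

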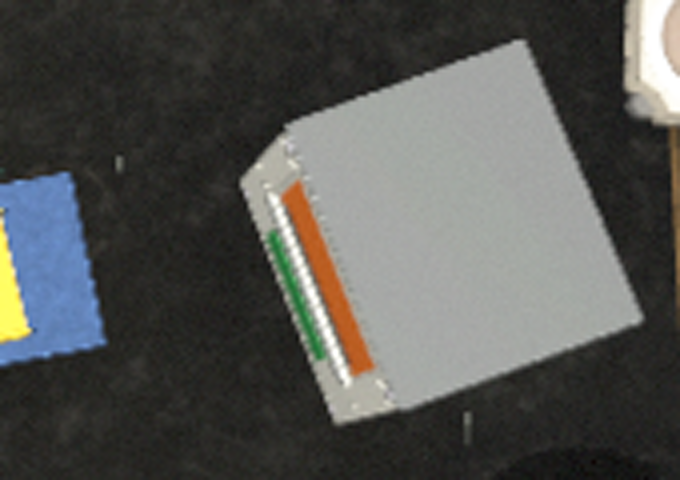

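```bash
python3 - <<'E'
from h import *
from scipy.optimize import least_squares
im,d,ci=grab("top",)
hsv=cv2.cvtColor(im,cv2.COLOR_RGB2HSV)
roi=np.zeros(d.shape,bool); roi[185:260,195:305]=1
blue=roi&(hsv[...,0]>100)&(hsv[...,0]<130)&(hsv[...,1]>100)&(hsv[...,2]>60)
yel=roi&(hsv[...,0]>20)&(hsv[...,0]<35)&(hsv[...,1]>100)
m=blue|yel
P,u,v=cloud(d,ci,blue); print('mat z',np.median(P[:,2]),rect(onplane(ci,u,v,0.003)))
P,u,v=cloud(d,ci,yel); print('yellow',len(P),np.percentile(P[:,2],[1,10,50,90,99]))
fl=P[(P[:,2]<0.012)]; print('floor',rect(fl),np.median(fl[:,2]))
rim=P[(P[:,2]>0.020)&(P[:,2]<0.032)]; print('rim',rect(rim))
hd=P[(P[:,2]>0.070)]; print('handle top',len(hd),hd.mean(0),rect(hd))
yaw=np.radians(-78.8); ax=np.array([np.cos(yaw),np.sin(yaw)]); ay=np.array([-ax[1],ax[0]])
for nm,Q in(('floor',fl),('rim',rim),('handle',hd)):
    a=(Q[:,:2]-[.5287,.0676])@ax*1000; b=(Q[:,:2]-[.5287,.0676])@ay*1000
    print(nm,np.percentile(a,[0,2,50,98,100]).round(1),np.percentile(b,[0,2,50,98,100]).round(1))
# hopper lid
roi[:]=0; roi[150:265,320:440]=1
P,u,v=cloud(d,ci,roi); L=P[(P[:,2]>.176)&(P[:,2]<.19)]; print('lid',len(L),np.median(L[:,2]),rect(L))
c,s,a=rect(L)
F=P[(P[:,2]>.03)&(P[:,2]<.165)]
for yd in (-70.5,-69.5,-71.5):
    y=np.radians(yd); hx=np.array([np.cos(y),np.sin(y)]); q=(F[:,:2]-np.array(c)/1000)@hx*1000; print(yd,np.percentile(q,[2,10,30,50,70,90]).round(1),)
q=(L[:,:2]-np.array(c)/1000)@hx*1000
for r in spotter.trace("scene","cell_3_mid")[:3]: print(r['score'],r['rect'])
E
```

```text
mat z 0.0027219337466310267 ((526.9801635742188, 67.19085693359375), (121.49375915527344, 230.90957641601562), 11.009650230407715)
yellow 1583 [-0.00014249  0.00284511  0.00681454  0.02914509  0.08121397]
floor ((521.1409912109375, 73.45124053955078), (84.44410705566406, 145.2694091796875), 13.115342140197754) 0.005859678260180861
rim ((520.98388671875, 78.28800201416016), (85.91334533691406, 146.50363159179688), 12.901533126831055)
handle top 90 [0.50464709 0.1458658  0.07869909] ((505.36083984375, 146.11878967285156), (19.606508255004883, 28.377098083496094), 4.314666748046875)
floor [-79.3 -62.4   7.7  61.   66.7] [-49.6 -44.5  -5.5  34.7  37.5]
rim [-84.9 -78.2 -18.6  58.9  62.1] [-49.6 -48.8 -16.4  38.4  38.8]
handle [-96.2 -95.4 -81.5 -68.1 -67.3] [-17.5 -17.   -8.4   1.2   1.8]
lid 4945 0.1816407449106496 ((546.8707275390625, -248.6526336669922), (179.9188690185547, 154.8585662841797), 20.244361877441406)
-70.5 [-77.  -76.  -74.8 -73.1 -69.4 216.3]
-69.5 [-77.  -75.9 -74.8 -73.3 -69.5 217.6]
-71.5 [-77.8 -76.9 -74.5 -72.1 -69.4 215.1]
0.4 [182.7, 287.1, 190.3, 302.1]
```

```bash
cat > fit.py <<'E'
from h import *
from scipy.optimize import minimize
S=8
def poly(ci,P,img):
    p=proj(ci,P); h=cv2.convexHull(p.astype(np.float32))[:,0]
    cv2.fillConvexPoly(img,np.round((h+.5-O)*S*16).astype(np.int32),255,shift=4)
def box(x0,x1,y0,y1,z0,z1): return np.array([[x,y,z] for x in(x0,x1) for y in(y0,y1) for z in(z0,z1)],float)/1000
O=np.array([190,180])
def tf(P,x,y,a):
    c,s=np.cos(a),np.sin(a); return np.stack([x+c*P[:,0]-s*P[:,1],y+s*P[:,0]+c*P[:,1],P[:,2]],-1)
def render(ci,boxes,p):
    img=np.zeros((90*S,125*S),np.uint8)
    for b in boxes: poly(ci,tf(b,p[0]/1000,p[1]/1000,np.radians(p[2])),img)
    return cv2.resize(img,None,fx=1/S,fy=1/S,interpolation=cv2.INTER_AREA)/255.
SC=[box(-65,65,-43,43,3,6),box(-65,65,-43,-40,3,27),box(-65,65,40,43,3,27),box(-65,-62,-43,43,3,33),box(-95,-65,-10,10,8,79)]
MT=[box(-115,115,-60,60,0,3)]
def fit(im,ci,verbose=True):
    hsv=cv2.cvtColor(im,cv2.COLOR_RGB2HSV)[180:270,190:315]
    h,s,v=[hsv[...,i] for i in range(3)]
    blue=((h>100)&(h<130)&(s>90)&(v>60)); yel=(h>18)&(h<36)&(s>100)
    yel=cv2.morphologyEx(yel.astype(np.uint8),cv2.MORPH_CLOSE,np.ones((3,3)))
    al=cv2.morphologyEx((blue|(yel>0)).astype(np.uint8),cv2.MORPH_CLOSE,np.ones((7,7)))
    # cells region inside scoop: ignore where dark in hull
    yh=cv2.convexHull(np.argwhere(yel)[:,::-1].astype(np.int32)); hm=np.zeros_like(yel); cv2.fillPoly(hm,[yh],1)
    core=cv2.erode(hm,np.ones((7,7)))
    yel=np.maximum(yel,core)
    out=[]
    for nm,M,B,p0 in(('mat',al,MT,(527,67,-79)),('scoop',yel,SC,(525,67,-78))):
        f=lambda p:np.abs(render(ci,B,p)-M).sum()
        best=None
        for k in range(3):
            r=minimize(f,p0,method='Nelder-Mead',options=dict(initial_simplex=np.array([p0]+[np.array(p0)+e for e in np.diag([6,6,4])]),xatol=.05,fatol=.05)); p0=r.x
        out.append(r.x); print(nm,r.x.round(2),round(r.fun,1),M.sum())
    m,s=out; a=np.radians(m[2]); dx,dy=s[:2]-m[:2]
    print('scoop in mat:',round(dx*np.cos(a)+dy*np.sin(a),1),round(-dx*np.sin(a)+dy*np.cos(a),1),'yaw',round(s[2]-m[2],1))
    return out
if __name__=="__main__":
    im,d,ci=grab("top"); fit(im,ci)
    im,d,ci=grab("top"); fit(im,ci)
E
python3 fit.py
```

```text
mat [527.32  67.52 -79.08] 78.3 3897
scoop [523.42  68.42 -76.79] 77.2 1774
scoop in mat: -1.6 -3.7 yaw 2.3
mat [527.31  67.54 -79.07] 77.0 3893
scoop [523.42  68.42 -76.79] 77.2 1774
scoop in mat: -1.6 -3.7 yaw 2.3
```

```bash
cat >> h.py <<'E'
def down(yaw_y):  # tool down, tool y at world angle
    a=np.radians(yaw_y); y=np.array([np.cos(a),np.sin(a),0]); z=np.array([0,0,-1.]); return np.stack([np.cross(y,z),y,z],1)
def plan(wps,start=None,nd=2):
    """wps: list of (pos,Rm,nrows); prints rows rounded, simulating the rounding"""
    if start is None:
        s=env.observe(); start=(s['position'],s['tool_rot'])
    p,Rc=np.array(start[0]),np.array(start[1])
    for pos,Rt,n in wps:
        out=[]
        p0=p.copy();q0=R.from_matrix(Rc)
        dr=(R.from_matrix(Rt)*q0.inv()).as_rotvec()
        for i in range(1,n+1):
            f=i/n; pt=p0+(np.array(pos)-p0)*f; Rq=(R.from_rotvec(dr*f)*q0).as_matrix()
            sh=Rc.T@(pt-p)/.04; tu=R.from_matrix(Rc.T@Rq).as_rotvec()/.15
            row=np.round(np.r_[sh,tu],nd)+0.
            p=p+Rc@row[:3]*.04; Rc=Rc@R.from_rotvec(row[3:]*.15).as_matrix()
            out.append(row.tolist())
        print('max',np.abs(np.array(out)).max()); print(out)
    print('end',p.round(4))
    return p,Rc
E
python3 - <<'E'
from h import *
plan([((.40,-.05,.24),down(-20),14),((.4506,.3906,.16),down(34),13)])
E
```

```text
max 0.96
[[0.66, -0.7, -0.07, 0.0, 0.0, -0.45], [0.71, -0.65, -0.07, 0.0, 0.0, -0.44], [0.74, -0.6, -0.07, 0.0, 0.0, -0.45], [0.79, -0.55, -0.07, 0.0, 0.0, -0.44], [0.82, -0.49, -0.07, 0.0, 0.0, -0.45], [0.85, -0.44, -0.08, 0.0, 0.0, -0.45], [0.88, -0.39, -0.07, 0.0, 0.0, -0.44], [0.9, -0.32, -0.07, 0.0, 0.0, -0.45], [0.93, -0.26, -0.07, 0.0, 0.0, -0.45], [0.94, -0.2, -0.07, 0.0, 0.0, -0.44], [0.95, -0.13, -0.07, 0.0, 0.0, -0.45], [0.95, -0.08, -0.07, 0.0, 0.0, -0.44], [0.96, -0.01, -0.07, 0.0, 0.0, -0.45], [0.96, 0.06, -0.07, 0.0, 0.0, -0.45]]
max 0.85
[[0.83, -0.2, 0.15, 0.0, 0.0, -0.48], [0.84, -0.14, 0.16, 0.0, 0.0, -0.49], [0.85, -0.07, 0.15, 0.0, 0.0, -0.48], [0.85, -0.01, 0.15, 0.0, 0.0, -0.48], [0.85, 0.04, 0.16, 0.0, 0.0, -0.49], [0.85, 0.11, 0.15, 0.0, 0.0, -0.48], [0.84, 0.17, 0.16, 0.0, 0.0, -0.48], [0.82, 0.23, 0.15, 0.0, 0.0, -0.48], [0.8, 0.29, 0.15, 0.0, 0.0, -0.49], [0.78, 0.35, 0.16, 0.0, 0.0, -0.48], [0.75, 0.4, 0.15, 0.0, 0.0, -0.48], [0.72, 0.45, 0.15, 0.0, 0.0, -0.49], [0.69, 0.51, 0.16, 0.0, 0.0, -0.48]]
end [0.4506 0.3907 0.1599]
```

Call:
jog_arm(plan=[[[0.66,-0.7,-0.07,0,0,-0.45],[0.71,-0.65,-0.07,0,0,-0.44],[0.74,-0.6,-0.07,0,0,-0.45],[0.79,-0.55,-0.07,0,0,-0.44],[0.82,-0.49,-0.07,0,0,-0.45],[0.85,-0.44,-0.08,0,0,-0.45],[0.88,-0.39,-0.07,0,0,-0.44],[0.9,-0.32,-0.07,0,0,-0.45],[0.93,-0.26,-0.07,0,0,-0.45],[0.94,-0.2,-0.07,0,0,-0.44]]], grip=0)

```text
time_s: 1.75
position: [0.3303, -0.1849, 0.229]
tool_rot: [[0.577, 0.817, 0.001], [0.817, -0.577, -0.0], [-0.0, 0.001, -1.0]]
ft_force: [-0.3, -1.2, 0.3]
grip_width: 0.0431
```

Call:
jog_arm(plan=[[[0.95,-0.13,-0.07,0,0,-0.45],[0.95,-0.08,-0.07,0,0,-0.44],[0.96,-0.01,-0.07,0,0,-0.45],[0.96,0.06,-0.07,0,0,-0.45],[0.83,-0.2,0.15,0,0,-0.48],[0.84,-0.14,0.16,0,0,-0.49],[0.85,-0.07,0.15,0,0,-0.48],[0.85,-0.01,0.15,0,0,-0.48],[0.85,0.04,0.16,0,0,-0.49],[0.85,0.11,0.15,0,0,-0.48]]])

```text
time_s: 2.75
position: [0.4232, 0.1548, 0.203]
tool_rot: [[-0.089, 0.996, 0.0], [0.996, 0.089, -0.0], [-0.0, 0.0, -1.0]]
ft_force: [0.6, -0.3, 0.6]
grip_width: 0.0424
```

Call:
jog_arm(plan=[[[0.84,0.17,0.16,0,0,-0.48],[0.82,0.23,0.15,0,0,-0.48],[0.8,0.29,0.15,0,0,-0.49],[0.78,0.35,0.16,0,0,-0.48],[0.75,0.4,0.15,0,0,-0.48],[0.72,0.45,0.15,0,0,-0.49],[0.69,0.51,0.16,0,0,-0.48],[0,0,0,0,0,0],[0,0,0,0,0,0]]])

```text
time_s: 3.65
position: [0.4503, 0.3909, 0.1595]
tool_rot: [[-0.56, 0.829, -0.001], [0.829, 0.56, -0.001], [-0.0, -0.001, -1.0]]
ft_force: [-0.6, 0.2, -0.3]
grip_width: 0.0428
```

```bash
python3 - <<'E'
from h import *
s=env.observe(); print(s['time_s'],s['position'],s['tool_rot'][:,1],s['q'])
im,d,ci=grab("wrist","pics/w1.png")
for r in spotter.trace("wrist","cell_3_mid")[:3]:
    P,u,v=cloud(d,ci,r['pixels']); print(r['score'],r['rect'],np.median(P,0),np.percentile(P[:,2],[5,50,95]),rect(P))
E
```

```text
3.65 [0.45033191 0.39090039 0.15947491] [ 0.82868202  0.55971902 -0.00085431] [ 2.96010358e+01  2.82170655e+01  7.05730161e+01 -1.25479479e-02
  8.12580519e+01 -4.43343822e+00]
0.7 [244.5, 148.6, 257.6, 193.4] [0.44969607 0.38863324 0.01396061] [0.01058228 0.01396061 0.01581825] ((451.1292724609375, 387.3377990722656), (13.233650207519531, 48.882938385009766), 33.48686981201172)
```

View pics/w1.png

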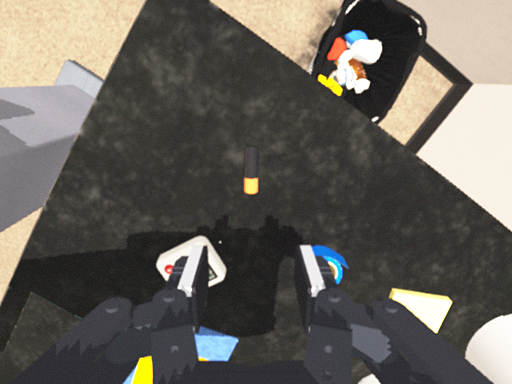

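Call:
jog_arm(plan=[[[-0.06,-0.02,0.7,0,0,0],[0,0,0.8,0,0,0],[0,0,0.8,0,0,0],[0,0,0.7,0,0,0],[0,0,0.5,0,0,0],[0,0,0.28,0,0,0],[0,0,0.1,0,0,0],[0,0,0,0,0,0]]])

```text
time_s: 4.55
position: [0.4516, 0.388, 0.0052]
tool_rot: [[-0.559, 0.829, 0.001], [0.829, 0.559, 0.0], [-0.0, 0.001, -1.0]]
ft_force: [-0.4, -0.8, -0.4]
grip_width: 0.0428
```

Call:
jog_arm(plan=[[[0,0,0,0,0,0],[0,0,0,0,0,0],[0,0,0,0,0,0],[0,0,0,0,0,0],[0,0,0,0,0,0],[0,0,0,0,0,0]]], grip=-1, squeeze=30)

```text
time_s: 5.15
position: [0.4513, 0.3883, 0.0048]
tool_rot: [[-0.559, 0.829, 0.0], [0.829, 0.559, 0.0], [0.0, 0.0, -1.0]]
ft_force: [0.4, -0.4, 0.1]
grip_width: -0.0
```

```bash
python3 - <<'E'
from h import *
im,d,ci=grab("wrist","pics/w2.png")
im,d,ci=grab("top"); cv2.imwrite("pics/t2.png",cv2.resize(im[200:300,70:200,::-1],None,fx=5,fy=5))
for c in("wrist","top"):
  for r in spotter.trace(c,"cell_3_mid")[:3]: print(c,r['score'],r['rect'])
E
```

```text
wrist 0.8 [237.6, 192.6, 266.0, 242.8]
top 0.15 [342.2, 195.4, 362.8, 242.2]
```

View pics/w2.png

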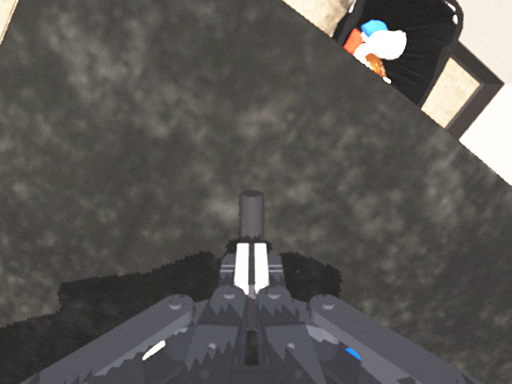

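View pics/t2.png

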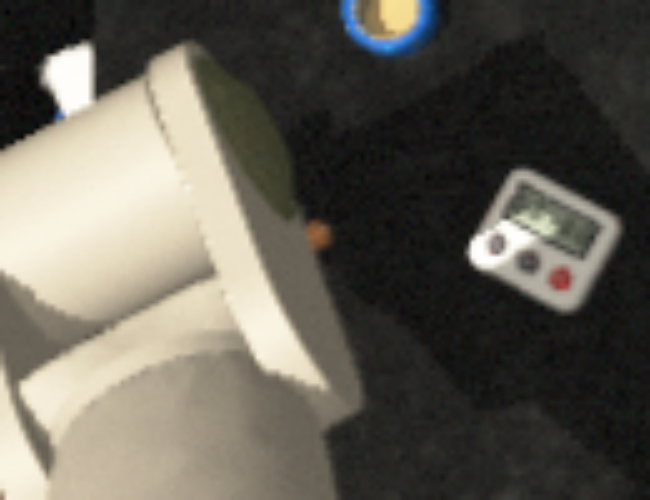

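Call:
jog_arm(plan=[[[0,0,-0.2,0,0,0],[0,0,-0.5,0,0,0],[0,0,-0.5,0,0,0],[0,0,-0.3,0,0,0],[0,0,0,0,0,0]]])

```text
time_s: 5.85
position: [0.4521, 0.3887, 0.0666]
tool_rot: [[-0.559, 0.829, 0.003], [0.829, 0.559, 0.002], [-0.0, 0.004, -1.0]]
ft_force: [0.3, 0.5, 0.1]
grip_width: -0.0
```

```bash
python3 - <<'E'
from h import *
im,d,ci=grab("wrist","pics/w3.png"); print(ci)
s=env.observe(); print(s['position'],s['grip_width'],proj(ci,s['position']),s['ft_force'])
for r in spotter.trace("wrist","cell_3_mid")[:3]:
    P,u,v=cloud(d,ci,r['pixels']); print(r['score'],r['rect'],np.median(P,0),np.percentile(P[:,2],[5,50,95]),rect(P))
E
```

```text
{'fx': 324.138296365445, 'fy': 324.138296365445, 'cx': 251.1449753564283, 'cy': 193.22932202214403, 'k1': -0.0645463314008967, 'rvec': array([-2.69720121, -0.82415432, -0.14366106]), 'tvec': array([-0.5909274 ,  0.0654874 ,  0.27539917])}
[0.45143427 0.38834716 0.06523007] 0.00018154873252552441 [[252.38761621 227.80727953]] [ 2.16146438e-01 -1.21333644e+00 -4.54677878e-04]
```

View pics/w3.png

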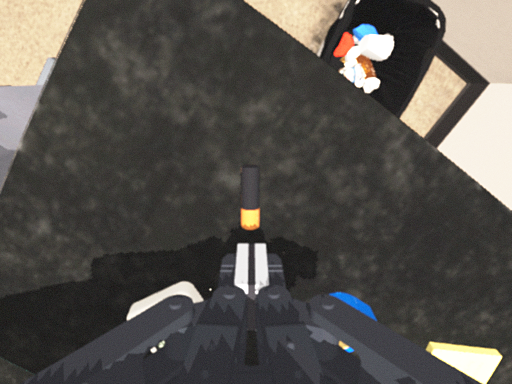

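```bash
python3 - <<'E'
from h import *
im,d,ci=grab("wrist")
s=env.observe();T=s['tool_rot'];p=s['position']
P,u,v=cloud(d,ci); Q=(P-p)@T*1000
sel=(u>200)&(u<310)&(v>225)&(v<300)&(Q[:,2]<40)
for vv in range(228,300,6):
    k=sel&(v==vv); 
    if k.any(): print(vv,[(int(a),*map(int,b)) for a,b in zip(u[k][::6],Q[k][::6])])
c=-cv2.Rodrigues(ci['rvec'])[0].T@ci['tvec']; print((c-p)@T*1000)
cm=np.zeros(d.shape,bool);cm[160:235,238:264]=1
P,u,v=cloud(d,ci,cm);P=P[(P[:,2]>.007)&(P[:,2]<.02)];print(len(P),P.mean(0),rect(P))
E
```

```text
246 [(238, 9, -7, -39), (244, 9, -4, -38), (250, 9, -1, -38), (257, 9, 1, -38), (263, 8, 4, -38)]
252 [(237, 8, -7, -43), (243, 9, -4, -45), (249, 8, -2, -44), (255, 9, 0, -44), (261, 8, 3, -43)]
258 [(224, 4, -13, -41), (230, 4, -11, -42), (236, 5, -8, -42), (242, 8, -5, -49), (248, 9, -2, -50), (254, 9, 0, -49), (261, 9, 3, -49), (267, 5, 6, -42), (273, 5, 8, -43), (279, 5, 11, -42)]
264 [(221, 5, -14, -48), (227, 5, -12, -49), (233, 5, -9, -49), (239, 9, -6, -54), (245, 9, -3, -55), (251, 9, -1, -55), (257, 9, 1, -55), (263, 8, 3, -53), (269, 5, 6, -47), (275, 5, 9, -48), (281, 5, 12, -48)]
270 [(221, 5, -14, -52), (227, 5, -11, -53), (233, 4, -9, -52), (239, 9, -6, -59), (245, 8, -3, -58), (251, 9, -1, -60), (257, 9, 1, -59), (263, 9, 3, -60), (269, 5, 6, -53), (275, 4, 9, -52), (281, 5, 11, -53)]
276 [(219, 5, -14, -57), (225, 4, -12, -57), (231, 5, -9, -58), (237, 9, -6, -64), (243, 9, -4, -63), (249, 9, -2, -63), (255, 9, 0, -63), (261, 10, 2, -64), (267, 9, 5, -64), (273, 5, 7, -57), (279, 4, 10, -57)]
282 [(218, 5, -14, -62), (224, 5, -12, -61), (230, 5, -9, -62), (236, 9, -7, -68), (242, 9, -4, -68), (248, 8, -2, -67), (254, 9, 0, -67), (260, 10, 2, -69), (266, 9, 4, -68), (272, 4, 7, -61), (278, 5, 9, -62), (284, 5, 12, -62)]
288 [(217, 9, -14, -72), (223, 10, -11, -73), (230, 11, -9, -74), (236, 10, -6, -73), (242, 10, -4, -73), (248, 7, -2, -69), (254, 7, 0, -69), (260, 8, 2, -70), (266, 10, 4, -73), (272, 12, 6, -75), (278, 11, 8, -75), (284, 9, 10, -72)]
294 [(213, 10, -15, -76), (219, 10, -12, -77), (225, 11, -10, -79), (231, 12, -8, -79), (237, 10, -6, -77), (243, 10, -4, -76), (249, 5, -2, -69), (255, 4, 0, -69), (261, 9, 2, -76), (267, 10, 4, -77), (273, 11, 6, -79), (279, 12, 8, -79), (285, 10, 10, -77)]
[  82.65933574   -1.40790887 -174.7961198 ]
1195 [0.44992564 0.38820335 0.01347035] ((450.98541259765625, 386.8330078125), (13.945207595825195, 49.686153411865234), 33.83063888549805)
```

Call:
jog_arm(plan=[[[-0.03,-0.02,0.3,0,0,0],[0,0,0.5,0,0,0],[0,0,0.5,0,0,0],[0,0,0.2,0,0,0],[0,0,0,0,0,0]]], grip=-0.25)

```text
time_s: 6.5
position: [0.4504, 0.3862, 0.0029]
tool_rot: [[-0.559, 0.829, -0.003], [0.829, 0.559, -0.002], [0.0, -0.004, -1.0]]
ft_force: [-0.7, -0.0, -0.1]
grip_width: 0.0321
```

```bash
python3 - <<'E'
from h import *
im,d,ci=grab("wrist","pics/w4.png")
s=env.observe();T=s['tool_rot'];p=s['position'];print(p,s['grip_width'])
P,u,v=cloud(d,ci); Q=(P-p)@T*1000
for vv in range(200,262,4):
    k=(v==vv)&(u>190)&(u<330)&(P[:,2]>.017)
    if k.any(): print(vv,[(int(a),*map(int,b)) for a,b in zip(u[k][::6],Q[k][::6])])
E
```

```text
[0.45105517 0.38661717 0.00410099] 0.03204386553601406
248 [(203, 9, -24, -39), (209, 9, -21, -39), (215, 9, -19, -38), (287, 9, 14, -39), (293, 9, 17, -39)]
252 [(202, 9, -24, -43), (208, 8, -21, -41), (214, 8, -19, -42), (284, 3, 14, -32), (290, 9, 15, -43), (296, 9, 18, -42)]
256 [(191, 5, -30, -40), (197, 5, -27, -40), (203, 10, -23, -47), (209, 8, -21, -45), (215, 9, -18, -46), (285, 3, 14, -36), (291, 9, 15, -46), (298, 9, 18, -47), (304, 5, 22, -40), (310, 5, 25, -39)]
260 [(191, 5, -29, -43), (197, 5, -26, -44), (203, 9, -23, -49), (209, 9, -20, -49), (215, 8, -18, -47), (285, 2, 14, -37), (291, 9, 15, -50), (297, 9, 17, -49), (303, 5, 21, -44), (309, 5, 24, -43), (315, 5, 27, -43)]
```

View pics/w4.png

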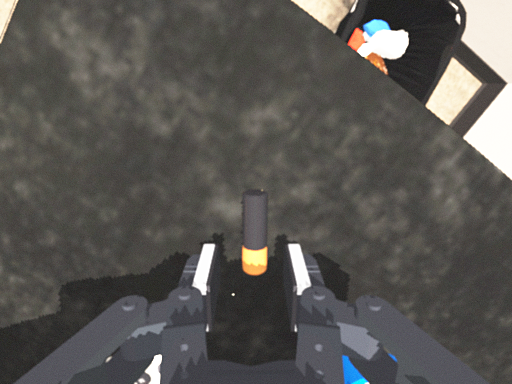

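Call:
jog_arm(plan=[[[0,0,0.2,0,0,0],[0,0,0.2,0,0,0],[0,0,0.2,0,0,0],[0,0,0,0,0,0]]])

```text
time_s: 6.95
position: [0.4507, 0.3864, -0.0205]
tool_rot: [[-0.559, 0.829, -0.002], [0.829, 0.559, -0.001], [0.0, -0.002, -1.0]]
ft_force: [-1.1, 0.3, 0.2]
grip_width: 0.0318
```

```bash
python3 - <<'E'
from h import *
im,d,ci=grab("wrist","pics/w5.png")
s=env.observe();T=s['tool_rot'];p=s['position'];print(p,s['grip_width'],s['ft_force'])
P,u,v=cloud(d,ci); Q=(P-p)@T*1000
for vv in range(240,262,2):
    k=(v==vv)&(((u>195)&(u<219))|((u>282)&(u<305)))
    print(vv,[(int(a),*map(int,b)) for a,b in zip(u[k][::5],Q[k][::5])])
E
```

```text
[ 0.45098242  0.3866311  -0.01984532] 0.031828332060003794 [-0.63561955  0.03176978 -0.57829087]
240 [(196, 3, -31, -20), (201, 3, -28, -20), (206, 3, -25, -20), (211, 2, -23, -19), (216, 3, -20, -20), (285, 3, 16, -19), (290, 3, 18, -21), (295, 3, 21, -19), (300, 3, 24, -20)]
242 [(196, 2, -30, -21), (201, 2, -28, -20), (206, 1, -25, -19), (211, 2, -22, -21), (216, 2, -20, -20), (285, 2, 16, -20), (290, 1, 18, -19), (295, 2, 21, -21), (300, 1, 24, -19)]
244 [(196, 1, -30, -21), (201, 1, -28, -20), (206, 1, -25, -21), (211, 1, -23, -20), (216, 1, -20, -20), (285, 1, 16, -21), (290, 1, 18, -20), (295, 1, 21, -20), (300, 1, 24, -20)]
246 [(196, 0, -31, -20), (201, 0, -28, -21), (206, 9, -23, -37), (211, 9, -20, -37), (216, 9, -18, -38), (285, 8, 14, -36), (290, 9, 16, -37), (295, 8, 19, -36), (300, 0, 24, -19)]
248 [(196, -1, -31, -20), (201, -1, -28, -19), (206, 9, -22, -39), (211, 9, -20, -39), (216, 9, -18, -40), (285, 7, 14, -35), (290, 9, 16, -39), (295, 9, 18, -39), (300, -1, 24, -20)]
250 [(196, -2, -31, -21), (201, -2, -28, -21), (206, 9, -22, -41), (211, 9, -20, -41), (216, 9,
[... 298 characters left out ...]
201, 9, -24, -44), (206, 8, -22, -44), (211, 8, -19, -44), (216, 9, -17, -44), (285, 4, 14, -36), (290, 9, 15, -45), (295, 9, 17, -45), (300, 9, 20, -46)]
256 [(196, 5, -27, -40), (201, 9, -24, -47), (206, 9, -21, -47), (211, 9, -19, -47), (216, 7, -17, -43), (285, 3, 14, -37), (290, 9, 15, -46), (296, 9, 18, -47), (301, 9, 20, -47)]
258 [(196, 5, -27, -42), (201, 9, -23, -49), (206, 10, -21, -50), (211, 9, -19, -49), (216, 7, -17, -45), (285, 1, 14, -36), (290, 9, 15, -49), (295, 9, 17, -49), (300, 9, 19, -49)]
260 [(196, 4, -27, -43), (201, 9, -23, -50), (206, 10, -21, -52), (211, 9, -19, -50), (216, 6, -17, -46), (285, 1, 14, -37), (290, 8, 15, -49), (295, 9, 17, -50), (300, 10, 19, -51)]
```

View pics/w5.png

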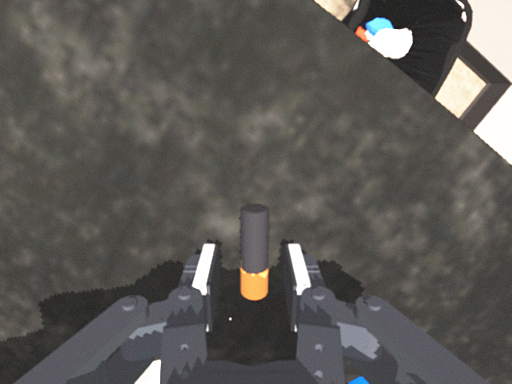

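Call:
jog_arm(plan=[[[0,0.05,0.15,0,0,0],[0,0,0.15,0,0,0],[0,0,0,0,0,0]]])

```text
time_s: 7.3
position: [0.4531, 0.388, -0.0314]
tool_rot: [[-0.559, 0.829, 0.0], [0.829, 0.559, 0.0], [-0.0, 0.0, -1.0]]
ft_force: [-0.6, 0.1, 0.6]
grip_width: 0.0322
```

Call:
jog_arm(plan=[[[0,0,0,0,0,0],[0,0,0,0,0,0],[0,0,0,0,0,0],[0,0,0,0,0,0],[0,0,0,0,0,0]]], grip=-1, squeeze=40)

```text
time_s: 7.8
position: [0.4533, 0.3882, -0.0305]
tool_rot: [[-0.559, 0.829, 0.001], [0.829, 0.559, 0.001], [-0.0, 0.001, -1.0]]
ft_force: [-1.7, -0.2, 7.4]
grip_width: 0.0128
```

```bash
python3 - <<'E'
from h import *
s=env.observe();p=s['position'];T=s['tool_rot'];print(p)
tx=np.array([.528,.049])
plan([((p[0],p[1],.05),T,4),((.528,.049,.07),down(103.2),12),((.528,.049,-.02),down(103.2),5)])
E
```

```text
[ 0.45333512  0.38815241 -0.03049958]
max 0.51
[[0.0, 0.0, -0.5, 0.0, 0.0, 0.0], [0.0, 0.0, -0.51, 0.0, 0.0, 0.0], [0.0, 0.0, -0.5, 0.0, 0.0, 0.0], [0.0, 0.0, -0.5, 0.0, 0.0, 0.0]]
max 0.72
[[-0.67, -0.27, -0.04, 0.0, 0.0, -0.67], [-0.65, -0.33, -0.04, 0.0, 0.0, -0.67], [-0.6, -0.39, -0.05, 0.0, 0.0, -0.67], [-0.57, -0.46, -0.04, 0.0, 0.0, -0.67], [-0.51, -0.5, -0.04, 0.0, 0.0, -0.67], [-0.46, -0.56, -0.04, 0.0, 0.0, -0.68], [-0.4, -0.6, -0.05, 0.0, 0.01, -0.67], [-0.34, -0.64, -0.04, 0.0, 0.0, -0.67], [-0.28, -0.67, -0.04, 0.01, 0.0, -0.67], [-0.2, -0.69, -0.04, 0.0, 0.0, -0.67], [-0.14, -0.72, -0.04, 0.0, 0.0, -0.67], [-0.06, -0.72, -0.05, 0.0, 0.0, -0.67]]
max 0.45
[[0.0, 0.0, 0.45, 0.0, 0.0, 0.0], [0.0, 0.0, 0.45, 0.0, 0.0, 0.0], [0.0, 0.0, 0.45, 0.0, 0.0, 0.0], [0.0, 0.0, 0.45, 0.0, 0.0, 0.0], [0.0, 0.0, 0.45, 0.0, 0.0, 0.0]]
end [ 0.528   0.0488 -0.0198]
```

Call:
jog_arm(plan=[[[0,0,-0.3,0,0,0],[0,0,-0.5,0,0,0],[0,0,-0.6,0,0,0],[0,0,-0.6,0,0,0],[0,0,0,0,0,0]]])

```text
time_s: 8.3
position: [0.4544, 0.3888, 0.0522]
tool_rot: [[-0.559, 0.829, 0.005], [0.829, 0.559, 0.003], [-0.001, 0.006, -1.0]]
ft_force: [-0.4, 0.7, -0.4]
grip_width: 0.0129
```

Call:
jog_arm(plan=[[[-0.67,-0.27,-0.04,0,0,-0.67],[-0.65,-0.33,-0.04,0,0,-0.67],[-0.6,-0.39,-0.05,0,0,-0.67],[-0.57,-0.46,-0.04,0,0,-0.67],[-0.51,-0.5,-0.04,0,0,-0.67],[-0.46,-0.56,-0.04,0,0,-0.68],[-0.4,-0.6,-0.05,0,0,-0.67],[-0.34,-0.64,-0.04,0,0,-0.67],[-0.28,-0.67,-0.04,0,0,-0.67],[-0.2,-0.69,-0.04,0,0,-0.67]]])

```text
time_s: 9.3
position: [0.5149, 0.1043, 0.0651]
tool_rot: [[-0.999, -0.033, -0.001], [-0.033, 0.999, 0.0], [0.001, 0.0, -1.0]]
ft_force: [0.1, -0.0, 0.9]
grip_width: 0.0127
```

Call:
jog_arm(plan=[[[-0.14,-0.72,-0.04,0,0,-0.67],[-0.06,-0.72,-0.05,0,0,-0.67],[0,0,0,0,0,0],[0,0,0,0,0,0]]])

```text
time_s: 9.7
position: [0.5273, 0.0485, 0.0686]
tool_rot: [[-0.974, -0.226, -0.001], [-0.226, 0.974, 0.0], [0.001, 0.001, -1.0]]
ft_force: [0.0, -0.5, -0.2]
grip_width: 0.0127
```

```bash
python3 - <<'E'
from h import *
s=env.observe();p=s['position'];T=s['tool_rot'];print(s['time_s'],p,T[:,1],s['grip_width'])
im,d,ci=grab("wrist","pics/w6.png")
o=np.array([.5234,.0684]);a=np.radians(-76.8);ax=np.array([np.cos(a),np.sin(a)]);ay=np.array([-ax[1],ax[0]])
for r in spotter.trace("wrist","cell_3_mid")[:5]:
    P,u,v=cloud(d,ci,r['pixels']); c=np.median(P,0); print(round(r['score'],2),r['rect'],c.round(4),np.percentile(P[:,2],[5,95]).round(3),'scoop',((c[:2]-o)@ax).round(4),((c[:2]-o)@ay).round(4))
plan([((.528,.049,-.021),down(103.2),5)])
E
```

```text
9.7 [0.52729492 0.04854808 0.06864789] [-2.25746837e-01  9.74185813e-01  6.05845323e-04] 0.012664779281799411
0.77 [235.4, 214.0, 266.5, 311.5] [0.5194 0.045  0.1131] [0.108 0.115] scoop 0.0219 -0.0092
0.58 [308.0, 176.0, 331.4, 240.2] [0.5187 0.0952 0.02  ] [0.015 0.022] scoop -0.0271 0.0015
max 0.45
[[0.0, 0.0, 0.45, 0.0, 0.0, 0.0], [-0.01, -0.01, 0.45, 0.0, 0.0, 0.0], [0.0, 0.0, 0.45, 0.0, 0.0, 0.0], [-0.01, 0.0, 0.45, 0.0, 0.0, 0.0], [0.0, -0.01, 0.44, 0.0, -0.01, 0.0]]
end [ 0.528   0.0489 -0.0208]
```

View pics/w6.png

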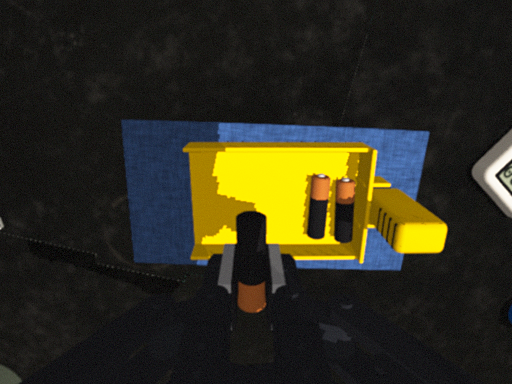

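Call:
jog_arm(plan=[[[0,0,0.45,0,0,0],[-0.01,-0.01,0.5,0,0,0],[0,0,0.5,0,0,0],[-0.01,0,0.45,0,0,0],[0,0,0.25,0,0,0],[0,0,0.09,0,0,0],[0,0,0,0,0,0]]])

```text
time_s: 10.5
position: [0.5285, 0.0489, -0.0205]
tool_rot: [[-0.974, -0.229, -0.0], [-0.229, 0.974, 0.0], [0.0, 0.0, -1.0]]
ft_force: [0.4, -0.2, -0.4]
grip_width: 0.0126
```

```bash
python3 - <<'E'
from h import *
s=env.observe();p=s['position'];T=s['tool_rot'];print(s['time_s'],p,T[:,1],s['grip_width'],s['ft_force'])
im,d,ci=grab("wrist","pics/w7.png")
E
```

```text
10.5 [ 0.52848581  0.04886915 -0.02047875] [-2.28526672e-01  9.73537643e-01  1.29415513e-04] 0.012570787070757159 [ 0.41661945 -0.21572798 -0.42855417]
```

View pics/w7.png

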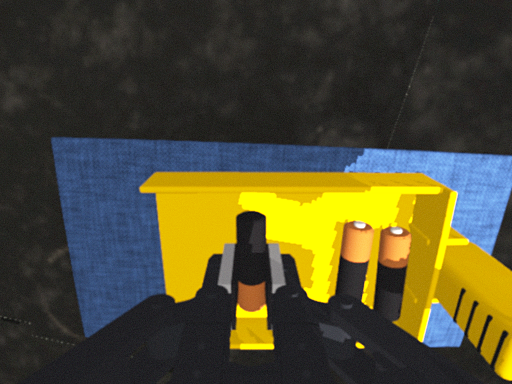

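Call:
jog_arm(plan=[[[0,0,0.04,0,0,0],[0,0,0.03,0,0,0],[0,0,0,0,0,0]]])

```text
time_s: 10.85
position: [0.5286, 0.0484, -0.0231]
tool_rot: [[-0.974, -0.228, 0.0], [-0.228, 0.974, -0.0], [-0.0, -0.0, -1.0]]
ft_force: [-0.1, 0.2, 0.0]
grip_width: 0.0129
```

Call:
jog_arm(plan=[[[0,0,0,0,0,0],[0,0,0,0,0,0],[0,0,0,0,0,0],[0,0,0,0,0,0],[0,0,-0.1,0,0,0],[0,0,-0.4,0,0,0],[0,0,-0.6,0,0,0],[0,0,-0.8,0,0,0],[0,0,-0.8,0,0,0],[0,0,-0.5,0,0,0]]], grip=-0.35)

```text
time_s: 11.85
position: [0.5291, 0.0484, 0.1073]
tool_rot: [[-0.974, -0.228, 0.003], [-0.228, 0.974, -0.0], [-0.003, -0.001, -1.0]]
ft_force: [0.4, 0.1, 0.2]
grip_width: 0.0276
```

```bash
python3 - <<'E'
from h import *
s=env.observe();p=s['position'];T=s['tool_rot'];print(s['time_s'],p,T[:,1],s['grip_width'])
im,d,ci=grab("wrist","pics/w8.png")
o=np.array([.5234,.0684]);a=np.radians(-76.8);ax=np.array([np.cos(a),np.sin(a)]);ay=np.array([-ax[1],ax[0]])
for r in spotter.trace("wrist","cell_3_mid")[:5]:
    P,u,v=cloud(d,ci,r['pixels']); c=np.median(P,0); print(round(r['score'],2),r['rect'],c.round(4),np.percentile(P[:,2],[5,95]).round(3),'scoop',((c[:2]-o)@ax).round(4),((c[:2]-o)@ay).round(4),rect(P))
hsv=cv2.cvtColor(im,cv2.COLOR_RGB2HSV); y=(hsv[...,0]>18)&(hsv[...,0]<36)&(hsv[...,1]>120)
P,u,v=cloud(d,ci,y); h=P[P[:,2]>.07]; print('handle',len(h),h.mean(0),rect(h),h[:,2].mean())
h=P[(P[:,2]<.075)&(P[:,2]>.036)]; print('handle side',len(h),rect(h))
E
```

```text
11.85 [0.52911067 0.04842968 0.10734367] [-0.22821771  0.97360958 -0.00102719] 0.027561753604042515
0.74 [239.6, 154.3, 261.8, 212.6] [0.5251 0.0449 0.0197] [0.007 0.022] scoop 0.0232 -0.0038 ((529.4705200195312, 46.137908935546875), (56.02656555175781, 15.877425193786621), 13.698018074035645)
handle 1287 [0.50386535 0.13802658 0.082015  ] ((516.4188842773438, 73.15892791748047), (23.37752342224121, 169.33641052246094), 8.43618106842041) 0.08201500379033877
handle side 997 ((500.09112548828125, 137.80804443359375), (16.0200252532959, 33.414161682128906), 42.57861328125)
```

View pics/w8.png

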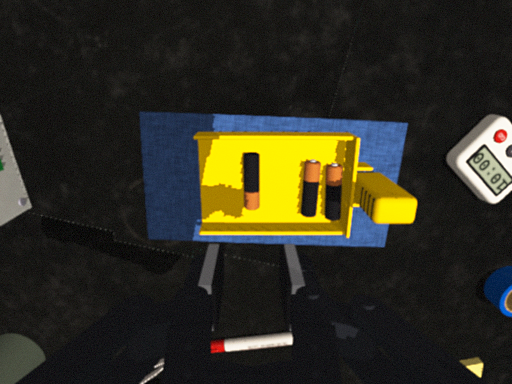

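```bash
python3 - <<'E'
from h import *
im,d,ci=grab("wrist")
o=np.array([.5234,.0684]);a=np.radians(-76.8);ax=np.array([np.cos(a),np.sin(a)]);ay=np.array([-ax[1],ax[0]])
m=np.zeros(d.shape,bool); m[130:240,345:420]=1
hsv=cv2.cvtColor(im,cv2.COLOR_RGB2HSV); m&=(hsv[...,0]>18)&(hsv[...,0]<36)&(hsv[...,1]>120)
P,u,v=cloud(d,ci,m); X=(P[:,:2]-o)@ax*1000; Y=(P[:,:2]-o)@ay*1000; Z=P[:,2]*1000
t=Z>75; print('top',np.percentile(X[t],[2,50,98]).round(1),np.percentile(Y[t],[2,50,98]).round(1),np.percentile(Z[t],[2,50,98]).round(1))
for vv in range(160,176,2):
    k=(v==vv); print(vv,[(int(a),int(b),int(c),int(e)) for a,b,c,e in zip(u[k],X[k],Y[k],Z[k])][::3])
cv2.imwrite("pics/w8z.png",cv2.resize(im[120:250,300:440,::-1],None,fx=5,fy=5,interpolation=cv2.INTER_CUBIC)[:600])
E
```

```text
top [-89.1 -74.4 -61. ] [-10.5  -2.5   7.4] [75.5 79.2 80.7]
160 [(345, -58, -18, 7), (348, -58, -20, 16), (351, -57, -23, 26), (354, -58, -24, 32), (357, -59, -24, 34)]
162 [(345, -57, -17, 12), (348, -57, -19, 17), (351, -57, -21, 25), (354, -57, -23, 33), (357, -60, -22, 32), (360, -69, -18, 13), (363, -72, -18, 12), (366, -75, -17, 12)]
164 [(345, -56, -16, 14), (348, -57, -18, 19), (351, -58, -19, 25), (354, -58, -21, 32), (357, -60, -21, 34), (360, -67, -18, 20), (363, -70, -18, 19), (366, -72, -17, 19), (369, -75, -18, 19)]
166 [(345, -57, -14, 10), (348, -56, -17, 22), (351, -58, -17, 25), (354, -58, -19, 33), (357, -60, -19, 33), (360, -65, -17, 25), (363, -68, -17, 24), (366, -70, -18, 26), (369, -72, -18, 26), (372, -75, -17, 25)]
168 [(345, -57, -12, 11), (348, -58, -14, 19), (351, -58, -16, 26), (354, -58, -18, 33), (357, -61, -17, 32), (360, -66, -16, 25), (363, -68, -16, 26), (366, -71, -15, 24), (369, -73, -16, 25), (372, -75, -16, 25)]
170 [(345, -58, -10, 10), (348, -57, -13, 20), (351, -58, -15, 27), (354, -58, -16, 34), (357, -70, -8, 4)]
172 [(345, -58, -8, 10), (348, -57, -11, 21), (351, -57, -13, 29), (354, -58, -14, 33), (357, -66, -10, 17), (360, -69, -10, 17), (363, -72, -10, 16), (366, -74, -10, 17), (369, -77, -10, 16), (372, -79, -10, 18), (375, -81, -10, 17), (378, -84, -10, 17)]
174 [(345, -57, -7, 12), (348, -57, -10, 21), (351, -58, -11, 28), (354, -58, -13, 34), (357, -64, -10, 23), (360, -67, -10, 23), (363, -69, -10, 23), (366, -72, -10, 22), (369, -74, -10, 23), (372, -77, -10, 23), (375, -80, -10, 22), (378, -82, -10, 23), (381, -85, -10, 23)]
```

View pics/w8z.png

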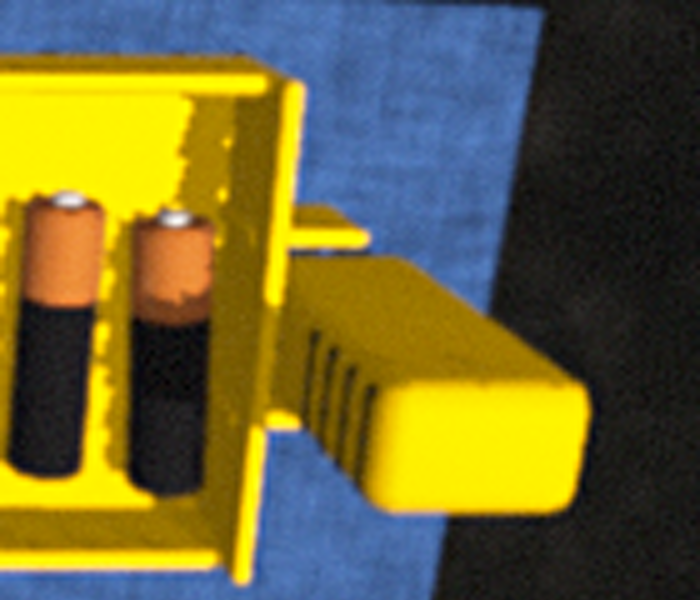

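```bash
python3 - <<'E'
from h import *
plan([((.5055,.1455,.085),down(13.2),12)])
E
```

```text
max 0.88
[[0.0, 0.21, 0.04, 0.0, 0.0, 0.87], [0.03, 0.2, 0.05, 0.0, 0.0, 0.88], [0.06, 0.2, 0.04, 0.0, 0.0, 0.87], [0.08, 0.2, 0.04, 0.0, 0.01, 0.87], [0.1, 0.18, 0.05, 0.0, 0.0, 0.87], [0.13, 0.16, 0.04, 0.0, 0.0, 0.88], [0.15, 0.15, 0.04, 0.0, 0.0, 0.87], [0.16, 0.12, 0.05, 0.0, 0.0, 0.87], [0.19, 0.1, 0.04, 0.01, 0.0, 0.87], [0.19, 0.08, 0.04, 0.0, 0.0, 0.88], [0.2, 0.06, 0.05, 0.0, 0.0, 0.87], [0.21, 0.02, 0.04, 0.0, 0.01, 0.87]]
end [0.5054 0.1456 0.085 ]
```

Call:
jog_arm(plan=[[[0,0.21,0.04,0,0,0.87],[0.03,0.2,0.05,0,0,0.88],[0.06,0.2,0.04,0,0,0.87],[0.08,0.2,0.04,0,0,0.87],[0.1,0.18,0.05,0,0,0.87],[0.13,0.16,0.04,0,0,0.88],[0.15,0.15,0.04,0,0,0.87],[0.16,0.12,0.05,0,0,0.87],[0.19,0.1,0.04,0,0,0.87],[0.19,0.08,0.04,0,0,0.88]]], grip=0.4)

```text
time_s: 13.0
position: [0.5079, 0.1296, 0.0861]
tool_rot: [[-0.467, 0.884, -0.003], [0.884, 0.467, -0.0], [0.001, -0.002, -1.0]]
ft_force: [0.5, -0.7, 0.4]
grip_width: 0.0596
```

Call:
jog_arm(plan=[[[0.2,0.06,0.05,0,0,0.87],[0.21,0.02,0.04,0,0,0.87],[0,0,0,0,0,0],[0,0,0,0,0,0]]])

```text
time_s: 13.4
position: [0.5046, 0.1455, 0.0832]
tool_rot: [[-0.232, 0.973, -0.001], [0.973, 0.232, -0.0], [0.0, -0.001, -1.0]]
ft_force: [-0.5, -0.3, -0.1]
grip_width: 0.0599
```

```bash
python3 - <<'E'
from h import *
s=env.observe();p=s['position'];T=s['tool_rot'];print(s['time_s'],p,T,s['grip_width'],s['q'])
im,d,ci=grab("wrist","pics/w9.png")
P,u,v=cloud(d,ci);Q=(P-p)@T*1000
hsv=cv2.cvtColor(im,cv2.COLOR_RGB2HSV); y=((hsv[...,0]>18)&(hsv[...,0]<36)&(hsv[...,1]>120))[v,u]
k=y&(P[:,2]>.072)&(P[:,2]<.086); print(k.sum(),'handle top in tool',np.percentile(Q[k],[2,50,98],axis=0).round(1), rect(Q[k]/1000))
k=(~y)&(Q[:,2]>-42)&(Q[:,2]<-30)&(np.abs(Q[:,1])<60)&(np.abs(Q[:,0])<30); print('tips',k.sum());
for sg in(-1,1):
    kk=k&(np.sign(Q[:,1])==sg); print(np.percentile(Q[kk],[5,50,95],axis=0).round(1))
E
```

```text
13.4 [0.50456154 0.14550635 0.08319044] [[-2.32161695e-01  9.72676089e-01 -1.47448167e-03]
 [ 9.72677194e-01  2.32161664e-01 -1.94490438e-04]
 [ 1.53141920e-04 -1.47934793e-03 -9.99998894e-01]] 0.05988100753013497 [ 3.16044838e+00  2.61658304e+01  8.85975049e+01 -7.11908789e-03
  6.53216323e+01 -1.02609543e+01]
1483 handle top in tool [[-16.2  -9.3   2.3]
 [ -0.7   0.3   3.8]
 [ 11.6   9.7   9.5]] ((-2.8061275482177734, 0.35395145416259766), (29.843223571777344, 19.83962631225586), 0.5437389016151428)
tips 224
[[-10.2 -36.1 -41.8]
 [  1.5 -30.7 -40.2]
 [  9.1 -30.5 -37.3]]
[[-10.9  28.8 -41.8]
 [  1.5  29.1 -40.1]
 [  9.   34.1 -37.1]]
```

View pics/w9.png

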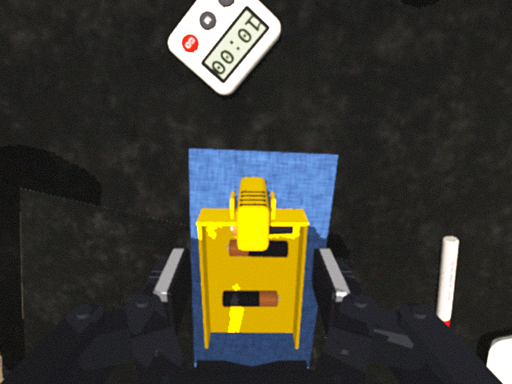

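Call:
jog_arm(plan=[[[-0.05,0.03,0.3,0,0,0.06],[0,0,0.5,0,0,0],[0,0,0.5,0,0,0],[0,0,0.4,0,0,0],[0,0,0.24,0,0,0],[0,0,0,0,0,0]]])

```text
time_s: 14.05
position: [0.5059, 0.1436, 0.0049]
tool_rot: [[-0.22, 0.976, -0.003], [0.976, 0.22, -0.0], [0.0, -0.003, -1.0]]
ft_force: [0.1, 0.3, -0.1]
grip_width: 0.0597
```

```bash
python3 - <<'E'
from h import *
s=env.observe();p=s['position'];T=s['tool_rot'];print(s['time_s'],p,T,s['grip_width'],s['ft_force'])
im,d,ci=grab("wrist","pics/w10.png")
E
```

```text
14.05 [0.50588548 0.14361126 0.00487125] [[-2.19773575e-01  9.75547042e-01 -2.74686569e-03]
 [ 9.75550796e-01  2.19774035e-01 -1.36808309e-04]
 [ 4.70226816e-04 -2.70977386e-03 -9.99996218e-01]] 0.059718969164905995 [ 0.08711772  0.28454943 -0.14259406]
```

View pics/w10.png

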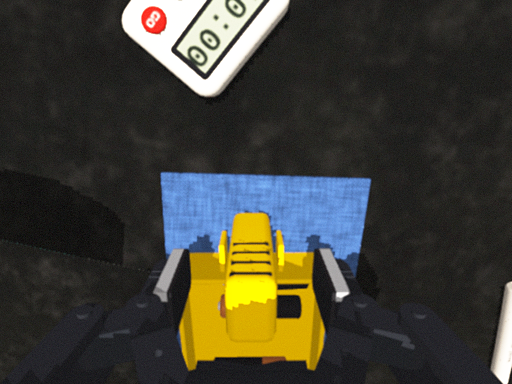

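Call:
jog_arm(plan=[[[0,0,0,0,0,0],[0,0,0,0,0,0],[0,0,0,0,0,0],[0,0,0,0,0,0],[0,0,0,0,0,0],[0,0,0,0,0,0]]], grip=-1, squeeze=100)

```text
time_s: 14.7
position: [0.5069, 0.1441, 0.0071]
tool_rot: [[-0.22, 0.976, 0.001], [0.976, 0.22, 0.0], [-0.0, 0.001, -1.0]]
ft_force: [-0.8, 0.4, 6.1]
grip_width: 0.0189
```

```bash
python3 - <<'E'
from h import *
s=env.observe();p=s['position'];T=s['tool_rot'];print(s['time_s'],p,T,s['grip_width'],s['ft_force'],s['q'])
im,d,ci=grab("wrist","pics/w11.png")
E
```

```text
14.7 [0.50691337 0.14408734 0.00713879] [[-2.19815311e-01  9.75540528e-01  1.38099114e-03]
 [ 9.75541489e-01  2.19815346e-01  1.28149617e-04]
 [-1.78547901e-04  1.37538340e-03 -9.99999038e-01]] 0.01892759579374703 [-0.80330121  0.42540667  6.09107088] [ 2.98258913e+00  3.24170314e+01  9.31591510e+01  3.95726249e-03
  5.43444178e+01 -9.71790819e+00]
```

View pics/w11.png

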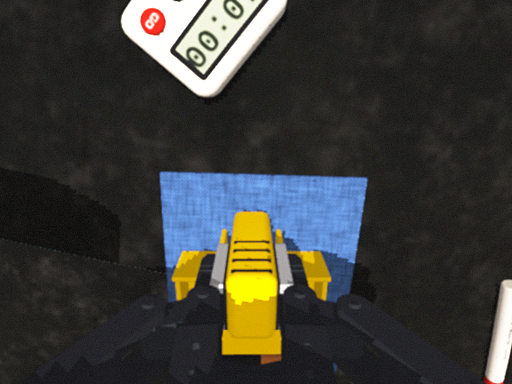

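```bash
sed -i "s|f=i/n; pt|f=i/n; f=(f*f*(3-2*f) if ease else f); pt|; s|def plan(wps,start=None,nd=2)|def plan(wps,start=None,nd=2,ease=False)|" h.py
python3 - <<'E'
from h import *
s=env.observe();T=s['tool_rot'];p=s['position']; st=(np.array([p[0],p[1],.0055]),down(12.7))
plan([((p[0],p[1],.092),down(12.7),10),((.4594,-.0062,.092),down(20),17)],start=st,ease=True)
E
```

```text
max 0.32
[[0.0, 0.0, -0.06, 0.0, 0.0, 0.0], [0.0, 0.0, -0.16, 0.0, 0.0, 0.0], [0.0, 0.0, -0.25, 0.0, 0.0, 0.0], [0.0, 0.0, -0.29, 0.0, 0.0, 0.0], [0.0, 0.0, -0.32, 0.0, 0.0, 0.0], [0.0, 0.0, -0.32, 0.0, 0.0, 0.0], [0.0, 0.0, -0.3, 0.0, 0.0, 0.0], [0.0, 0.0, -0.24, 0.0, 0.0, 0.0], [0.0, 0.0, -0.16, 0.0, 0.0, 0.0], [0.0, 0.0, -0.06, 0.0, 0.0, 0.0]]
max 0.29
[[-0.03, -0.02, 0.0, 0.0, 0.0, -0.01], [-0.1, -0.06, 0.0, 0.0, 0.0, -0.02], [-0.15, -0.08, 0.0, 0.0, 0.0, -0.04], [-0.19, -0.12, 0.0, 0.0, 0.0, -0.05], [-0.24, -0.14, 0.0, 0.0, 0.0, -0.06], [-0.25, -0.16, 0.0, 0.0, 0.0, -0.06], [-0.28, -0.18, 0.0, 0.0, 0.0, -0.07], [-0.29, -0.18, 0.0, 0.0, 0.0, -0.08], [-0.29, -0.19, 0.0, 0.0, 0.0, -0.07], [-0.28, -0.2, 0.0, 0.0, 0.0, -0.08], [-0.27, -0.18, 0.0, 0.0, 0.0, -0.07], [-0.25, -0.18, 0.0, 0.0, 0.0, -0.06], [-0.22, -0.16, 0.0, 0.0, 0.0, -0.06], [-0.18, -0.13, 0.0, 0.0, 0.0, -0.05], [-0.14, -0.11, 0.0, 0.0, 0.0, -0.04], [-0.09, -0.07, 0.0, 0.0, 0.0, -0.02], [-0.03, -0.02, 0.0, 0.0, 0.0, -0.01]]
end [ 0.4594 -0.0063  0.0919]
```

Call:
jog_arm(plan=[[[0,0,-0.06,0,0,0],[0,0,-0.16,0,0,0],[0,0,-0.25,0,0,0],[0,0,-0.29,0,0,0],[0,0,-0.32,0,0,0],[0,0,-0.32,0,0,0],[0,0,-0.3,0,0,0],[0,0,-0.24,0,0,0],[0,0,-0.16,0,0,0],[0,0,-0.06,0,0,0]]])

```text
time_s: 15.75
position: [0.5067, 0.144, 0.0935]
tool_rot: [[-0.22, 0.976, 0.001], [0.976, 0.22, 0.0], [-0.0, 0.001, -1.0]]
ft_force: [0.2, 0.1, -2.4]
grip_width: 0.0192
```

```bash
python3 - <<'E'
from h import *
s=env.observe();p=s['position'];T=s['tool_rot'];print(s['time_s'],p,s['grip_width'],s['ft_force'],s['wrist_torque'])
im,d,ci=grab("scene"); cv2.imwrite("pics/s1.png",cv2.resize(im[110:300,150:380,::-1],None,fx=3.4,fy=3.1))
im,d,ci=grab("top"); cv2.imwrite("pics/t12.png",cv2.resize(im[150:290,180:400,::-1],None,fx=3.4,fy=3.4))
E
```

```text
15.75 [0.50674173 0.14399916 0.0935309 ] 0.019212717800341554 [ 0.24044283  0.06796664 -2.36355434] [ 0.14184508 -0.01686636 -0.04543877]
```

View pics/s1.png

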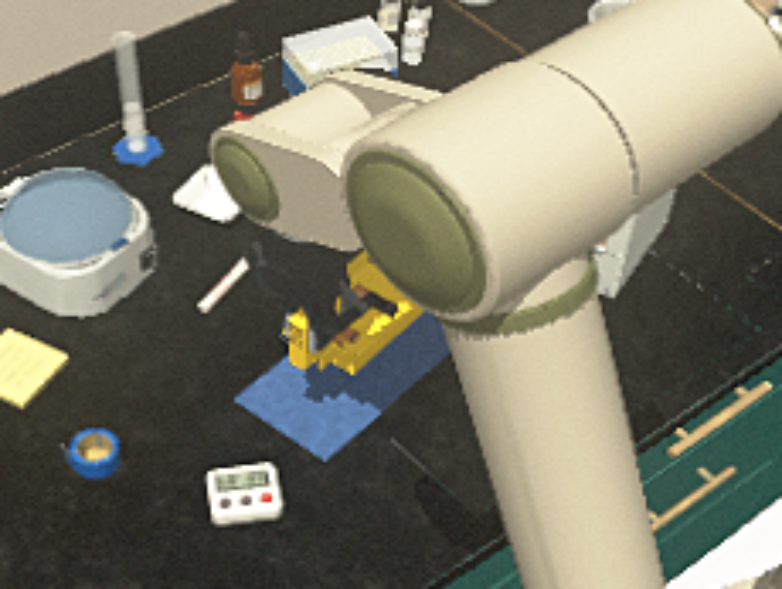

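View pics/t12.png

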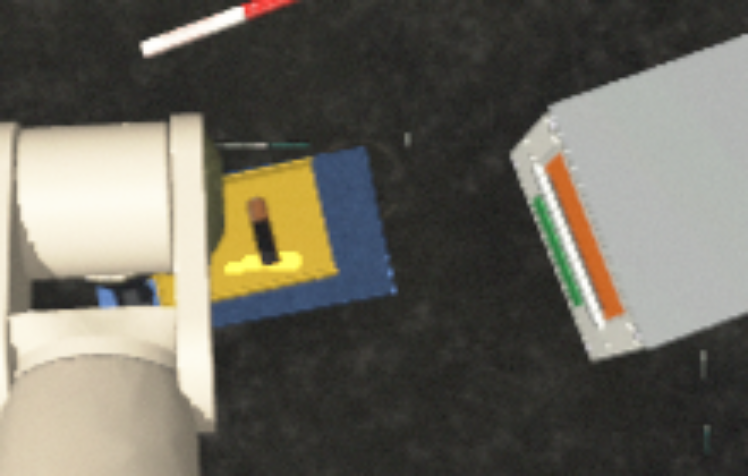

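Call:
jog_arm(plan=[[[-0.03,-0.02,0,0,0,-0.01],[-0.1,-0.06,0,0,0,-0.02],[-0.15,-0.08,0,0,0,-0.04],[-0.19,-0.12,0,0,0,-0.05],[-0.24,-0.14,0,0,0,-0.06],[-0.25,-0.16,0,0,0,-0.06],[-0.28,-0.18,0,0,0,-0.07],[-0.29,-0.18,0,0,0,-0.08],[-0.29,-0.19,0,0,0,-0.07],[-0.28,-0.2,0,0,0,-0.08]]])

```text
time_s: 16.85
position: [0.476, 0.048, 0.0927]
tool_rot: [[-0.298, 0.954, -0.0], [0.954, 0.298, -0.0], [-0.0, -0.0, -1.0]]
ft_force: [0.3, 0.2, -2.2]
grip_width: 0.0186
```

Call:
jog_arm(plan=[[[-0.27,-0.18,0,0,0,-0.07],[-0.25,-0.18,0,0,0,-0.06],[-0.22,-0.16,0,0,0,-0.06],[-0.18,-0.13,0,0,0,-0.05],[-0.14,-0.11,0,0,0,-0.04],[-0.09,-0.07,0,0,0,-0.02],[-0.03,-0.02,0,0,0,-0.01],[0,0,0,0,0,0]]])

```text
time_s: 17.65
position: [0.4591, -0.0064, 0.0927]
tool_rot: [[-0.342, 0.94, 0.0], [0.94, 0.342, 0.0], [0.0, 0.0, -1.0]]
ft_force: [-0.4, -0.1, -3.4]
grip_width: 0.0189
```

```bash
python3 - <<'E'
from h import *
s=env.observe();p=s['position'];T=s['tool_rot'];print(s['time_s'],p,np.degrees(np.arctan2(T[1,1],T[0,1])),s['grip_width'],s['q'])
im,d,ci=grab("top"); cv2.imwrite("pics/t13.png",cv2.resize(im[150:290,180:400,::-1],None,fx=3.4,fy=3.4))
hsv=cv2.cvtColor(im,cv2.COLOR_RGB2HSV); m=(hsv[...,0]>18)&(hsv[...,0]<36)&(hsv[...,1]>120); m[:, :200]=0;m[:150]=0;m[270:]=0
P,u,v=cloud(d,ci,m); hx=np.array([.342,-.94]);hy=np.array([.94,.342]);f0=np.array([.5213,-.1781])
X=(P[:,:2]-f0)@hx*1000;Y=(P[:,:2]-f0)@hy*1000;Z=P[:,2]*1000
print(len(P),'X',np.percentile(X,[0,2,50,98,100]).round(1),'Y',np.percentile(Y,[0,2,98,100]).round(1),'Z',np.percentile(Z,[1,25,50,75,99]).round(1))
k=(Z<np.percentile(Z,40)+5)&(np.abs(Y-np.median(Y))<30)
A=np.c_[X[k],Y[k],np.ones(k.sum())]; print('plane',np.linalg.lstsq(A,Z[k],rcond=None)[0])
k=Z<np.percentile(Z,40)+5; print(rect(P[k]),rect(P))
E
```

```text
17.65 [ 0.45913017 -0.00636892  0.09274193] 19.991515957112885 0.018929589852956535 [-1.56246490e+01  1.97281619e+01  9.80090821e+01  5.80546881e-03
  6.22578304e+01 -3.56188673e+01]
393 X [-129.7  -89.4  -52.2  -20.5  -16.6] Y [-43.3 -42.2  43.2  51.4] Z [ -2.7  89.3  91.3  93.5 395.3]
plane [-1.89731417  0.27072656 -7.68392055]
((508.65496826171875, -130.9974822998047), (94.80775451660156, 63.194580078125), 19.53566551208496) ((500.3821716308594, -107.68191528320312), (94.80775451660156, 112.67407989501953), 19.53566551208496)
```

View pics/t13.png

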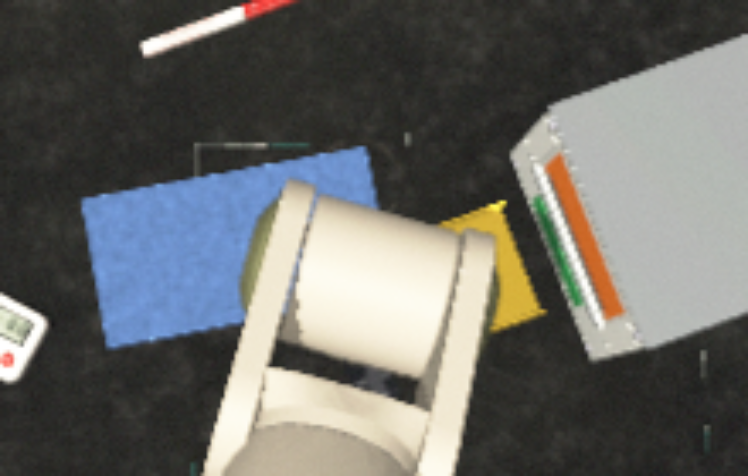

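Call:
jog_arm(plan=[[[-0.06,-0.01,0.04,0,0,0],[-0.12,-0.02,0.05,0,0,0],[-0.18,-0.02,0.06,0,0,0],[-0.2,-0.02,0.05,0,0,0],[-0.2,0,0,0,0,0],[-0.2,0,0,0,0,0],[-0.2,0,0,0,0,0]]])

```text
time_s: 18.4
position: [0.4726, -0.0517, 0.0848]
tool_rot: [[-0.342, 0.94, 0.0], [0.94, 0.342, -0.0], [-0.0, 0.0, -1.0]]
ft_force: [0.4, 1.1, -2.5]
grip_width: 0.0189
```

```bash
python3 - <<'E'
from h import *
s=env.observe();p=s['position'];T=s['tool_rot'];print(s['time_s'],p,s['grip_width'],s['ft_force'],s['q'].round(1))
im,d,ci=grab("top"); cv2.imwrite("pics/t14.png",cv2.resize(im[150:290,250:440,::-1],None,fx=4,fy=4))
im,d,ci=grab("scene"); cv2.imwrite("pics/s14.png",cv2.resize(im[110:230,220:380,::-1],None,fx=4.5,fy=4.5))
E
```

```text
18.4 [ 0.47264393 -0.05171527  0.08475037] 0.018865091778973844 [ 0.40778072  1.05817729 -2.45391715] [-20.6  21.8  96.2   0.   62.  -40.5]
```

View pics/t14.png

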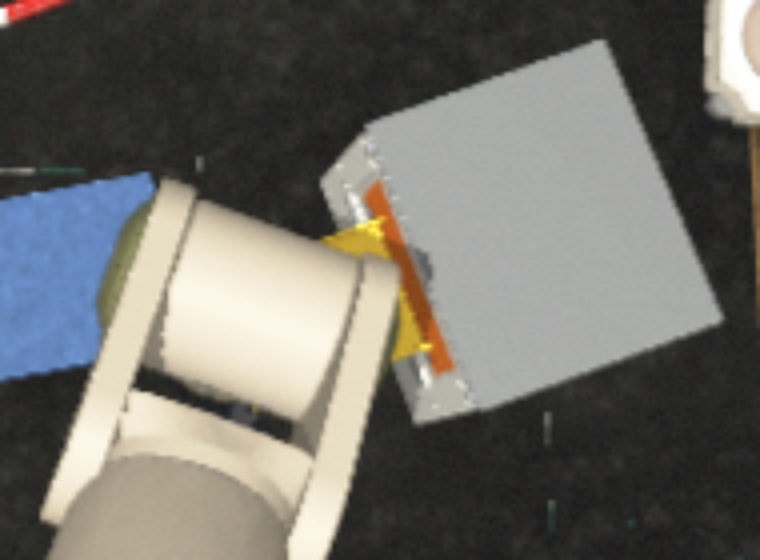

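View pics/s14.png

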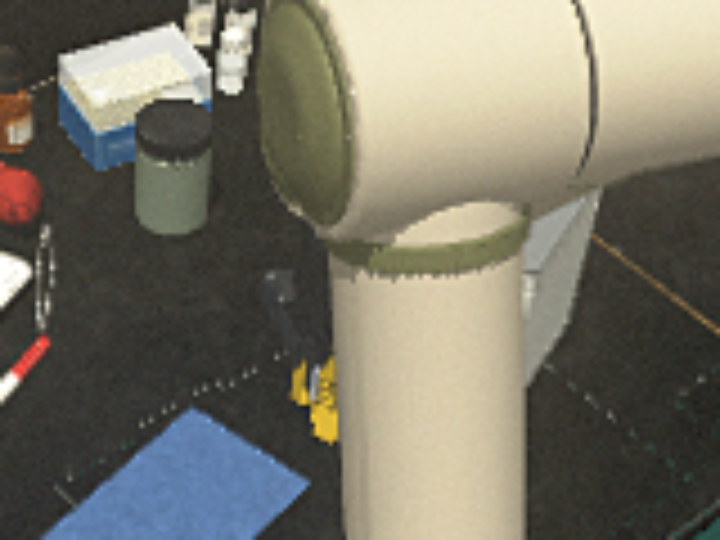

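Call:
jog_arm(plan=[[[-0.1,0,0,0,0,0],[-0.15,0,0,0,0,0],[-0.18,0,0,0,0,0],[-0.18,0,0,0,0,0],[-0.13,0,0,0,0,0],[-0.07,0,0,0,0,0],[0,0,0,0,0,0]]])

```text
time_s: 19.2
position: [0.4834, -0.0817, 0.0846]
tool_rot: [[-0.341, 0.94, -0.0], [0.94, 0.341, 0.0], [0.0, -0.0, -1.0]]
ft_force: [-0.4, 0.7, -3.9]
grip_width: 0.019
```

```bash
python3 - <<'E'
from h import *
s=env.observe();p=s['position'];T=s['tool_rot'];print(s['time_s'],p,s['grip_width'],s['ft_force'],s['q'].round(1))
im,d,ci=grab("top"); cv2.imwrite("pics/t15.png",cv2.resize(im[150:290,250:440,::-1],None,fx=4,fy=4))
im,d,ci=grab("wrist","pics/w15.png")
lip_t=np.array([-.146,0,.0015]); T=down(20); L=p+T@lip_t; hx=np.array([.342,-.94,0])
print('lip',L,'d',(L[:2]-[.523,-.181])@hx[:2])
cur=(p,T); N=14; out=[]
for k in range(1,N+1):
    f=k/N; th=np.radians(41)*f*f*(3-2*f)
    Rt=down(20)@R.from_rotvec([0,th,0]).as_matrix(); Lk=L+[0,0,-.002*f]; pt=Lk-Rt@lip_t
    sh=cur[1].T@(pt-cur[0])/.04; tu=R.from_matrix(cur[1].T@Rt).as_rotvec()/.15
    r=np.round(np.r_[sh,tu],2)+0.; out.append(r.tolist())
    cur=(cur[0]+cur[1]@r[:3]*.04, cur[1]@R.from_rotvec(r[3:]*.15).as_matrix())
print(out,cur[0],cur[0]+cur[1]@lip_t)
E
```

```text
19.2 [ 0.48343449 -0.08167604  0.08458286] 0.019035489018939002 [-0.44172596  0.68803952 -3.87734018] [-23.5  23.1  94.    0.   63.  -43.4]
lip [ 0.53336943 -0.21887116  0.08308286] d 0.0391452398569629
[[0.0, 0.0, -0.03, 0.0, 0.07, 0.0], [0.0, 0.0, -0.11, 0.0, 0.19, 0.0], [-0.01, 0.0, -0.16, 0.0, 0.3, 0.0], [-0.01, 0.0, -0.2, 0.0, 0.39, 0.0], [-0.01, 0.0, -0.24, 0.0, 0.44, 0.0], [-0.01, 0.0, -0.27, 0.0, 0.49, 0.0], [-0.02, 0.0, -0.27, 0.0, 0.51, 0.0], [-0.01, 0.0, -0.27, 0.0, 0.5, 0.0], [-0.01, 0.0, -0.27, 0.0, 0.49, 0.0], [-0.02, 0.0, -0.24, 0.0, 0.44, 0.0], [-0.01, 0.0, -0.2, 0.0, 0.39, 0.0], [0.0, 0.0, -0.16, 0.0, 0.3, 0.0], [-0.01, 0.0, -0.11, 0.0, 0.19, 0.0], [0.0, 0.0, -0.03, 0.0, 0.07, 0.0]] [ 0.49596792 -0.11611135  0.17795588] [ 0.53332054 -0.21873683  0.08104848]
```

View pics/t15.png

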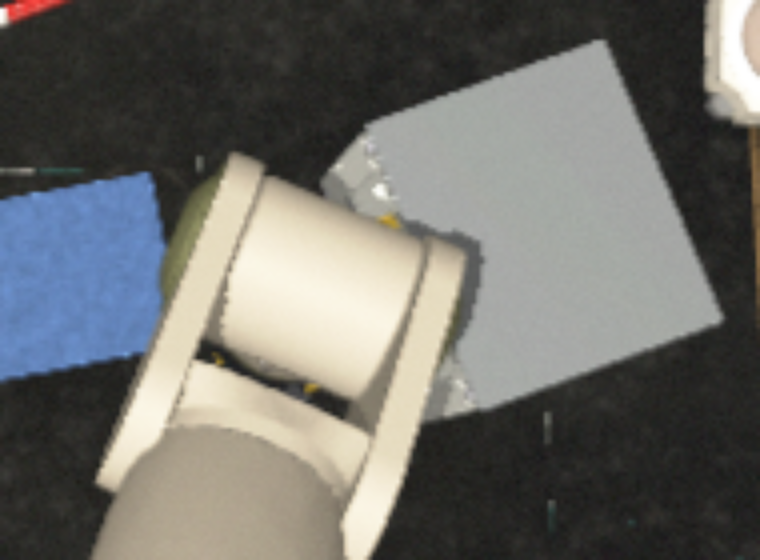

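View pics/w15.png

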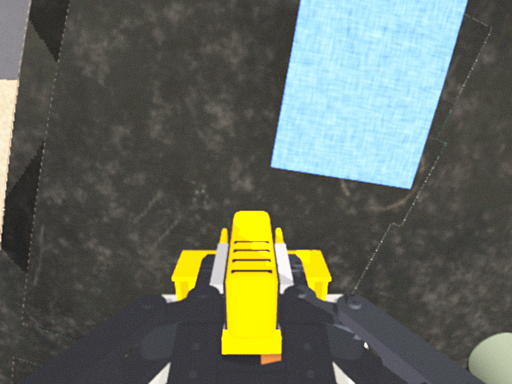

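Call:
jog_arm(plan=[[[0,0,-0.03,0,0.07,0],[0,0,-0.11,0,0.19,0],[-0.01,0,-0.16,0,0.3,0],[-0.01,0,-0.2,0,0.39,0],[-0.01,0,-0.24,0,0.44,0],[-0.01,0,-0.27,0,0.49,0],[-0.02,0,-0.27,0,0.51,0]]])

```text
time_s: 20.0
position: [0.4869, -0.0906, 0.1356]
tool_rot: [[-0.321, 0.939, -0.12], [0.879, 0.343, 0.332], [0.354, 0.001, -0.935]]
ft_force: [1.0, 0.8, -2.3]
grip_width: 0.0192
```

Call:
jog_arm(plan=[[[-0.01,0,-0.27,0,0.5,0],[-0.01,0,-0.27,0,0.49,0],[-0.02,0,-0.24,0,0.44,0],[-0.01,0,-0.2,0,0.39,0],[0,0,-0.16,0,0.3,0],[-0.01,0,-0.11,0,0.19,0],[0,0,-0.03,0,0.07,0],[0,0,0,0,0,0],[0,0,0,0,0,0]]])

```text
time_s: 20.9
position: [0.4959, -0.1156, 0.1781]
tool_rot: [[-0.258, 0.94, -0.224], [0.71, 0.342, 0.616], [0.655, 0.0, -0.755]]
ft_force: [0.0, 0.0, -2.8]
grip_width: 0.0188
```

```bash
python3 - <<'E'
from h import *
s=env.observe();p=s['position'];T=s['tool_rot'];print(s['time_s'],p,T,s['grip_width'],s['ft_force'],s['wrist_torque'],s['q'].round(1))
L=p+T@np.array([-.146,0,.0015]);print('lip',L,'d',(L[:2]-[.523,-.181])@[.342,-.94],'pitch',np.degrees(np.arcsin(T[2,0])))
im,d,ci=grab("wrist","pics/w16.png")
im,d,ci=grab("top"); cv2.imwrite("pics/t16.png",cv2.resize(im[150:290,250:440,::-1],None,fx=4,fy=4))
E
```

```text
20.9 [ 0.4959118  -0.11558818  0.17809395] [[-2.58494179e-01  9.39627241e-01 -2.24235163e-01]
 [ 7.09671703e-01  3.42199715e-01  6.15845296e-01]
 [ 6.55398225e-01  5.90742460e-05 -7.55283498e-01]] 0.018802058601736588 [ 0.02234728  0.03505707 -2.8282341 ] [-0.36673659 -0.05027866  0.03683067] [-38.3  34.3  68.5  21.8 112.1 -56.4]
lip [ 0.53331559 -0.21827648  0.08127288] d 0.03856782615689997 pitch 40.949852406544615
```

View pics/w16.png

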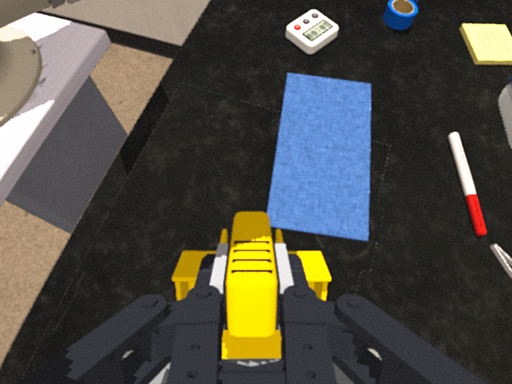

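View pics/t16.png

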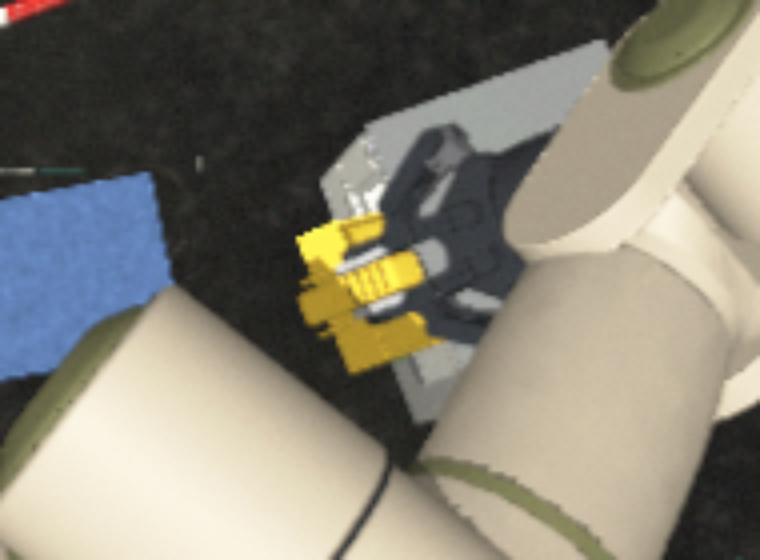

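Call:
jog_arm(plan=[[[0,0,-0.06,0,0.11,0],[0,0,-0.07,0,0.13,0],[0,0,-0.06,0,0.11,0],[0,0,0,0,0,0],[0,0,0,0,0,0],[0,0,0,0,0,0],[0,0,0,0,0,0],[0,0,0,0,0,0]]])

```text
time_s: 21.8
position: [0.4977, -0.1205, 0.1838]
tool_rot: [[-0.246, 0.94, -0.238], [0.676, 0.342, 0.653], [0.695, -0.0, -0.719]]
ft_force: [0.3, 0.8, -2.1]
grip_width: 0.0189
```

```bash
python3 - <<'E'
from h import *
F=[]
for i in range(6):
    im,d,ci=grab("scene" if i else "top")
    if i==0: cv2.imwrite("pics/t17.png",cv2.resize(im[190:255,310:390,::-1],None,fx=9,fy=9,interpolation=cv2.INTER_CUBIC))
    s=env.observe(); F.append(np.r_[s['ft_force'],s['wrist_torque']])
print(s['time_s'],np.mean(F,0).round(3),np.std(F,0).round(3))
p=s['position'];T=s['tool_rot'];print('pitch',np.degrees(np.arcsin(T[2,0])))
im,d,ci=grab("wrist"); cv2.imwrite("pics/w17.png",cv2.resize(im[200:384,160:350,::-1],None,fx=3.2,fy=3.2,interpolation=cv2.INTER_CUBIC))
# predicted moment about wrist frame unknown; print lever from TCP
E
```

```text
22.1 [-0.298  0.608 -2.709 -0.405 -0.098  0.015] [0.095 0.384 0.27  0.02  0.022 0.022]
pitch 44.00338663809415
```

View pics/t17.png

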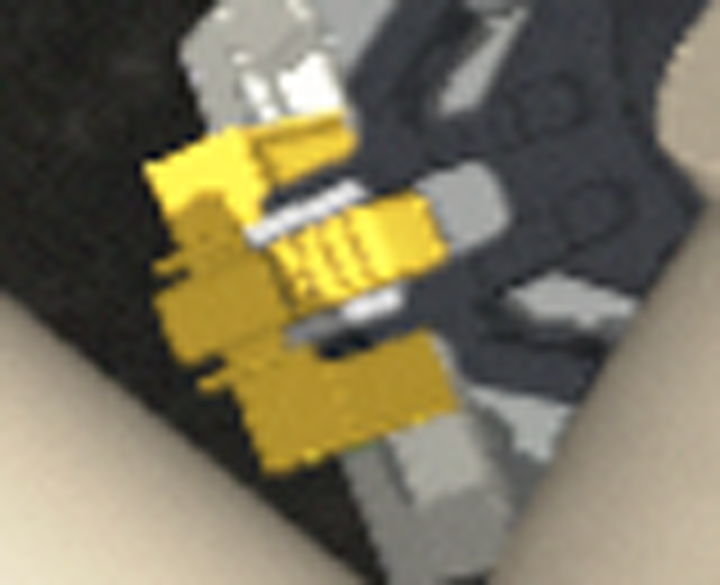

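View pics/w17.png

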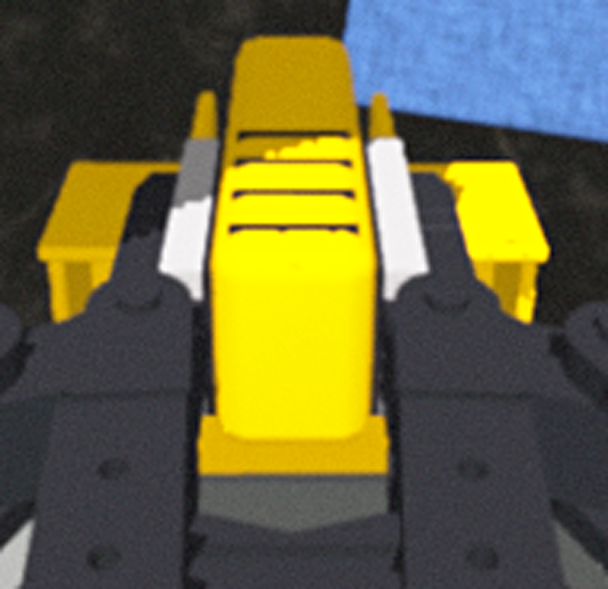

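Call:
jog_arm(plan=[[[0.1,0,0,0,0,0],[-0.1,0,0,0,0,0],[0.1,0,0,0,0,0],[-0.1,0,0,0,0,0],[0,0.08,0,0,0,0],[0,-0.08,0,0,0,0],[0,0,0,0,0,0],[0,0,0,0,0,0],[0,0,0,0,0,0]]])

```text
time_s: 23.05
position: [0.4976, -0.1206, 0.1837]
tool_rot: [[-0.246, 0.94, -0.238], [0.676, 0.342, 0.653], [0.695, -0.0, -0.719]]
ft_force: [-1.2, 0.5, -3.1]
grip_width: 0.0188
```

```bash
python3 - <<'E'
from h import *
s=env.observe();p=s['position'];T=s['tool_rot']; lip_t=np.array([-.146,0,.0015]); L=p+T@lip_t; print(s['time_s'],'lip',L)
th0=np.arcsin(T[2,0]); cur=(p,T); N=14; out=[]
for k in range(1,N+1):
    f=k/N; f=f*f*(3-2*f); th=th0*(1-f)
    Rt=down(20)@R.from_rotvec([0,th,0]).as_matrix(); Lk=L+[0,0,.004*f]; pt=Lk-Rt@lip_t
    sh=cur[1].T@(pt-cur[0])/.04; tu=R.from_matrix(cur[1].T@Rt).as_rotvec()/.15
    r=np.round(np.r_[sh,tu],2)+0.; out.append(r.tolist())
    cur=(cur[0]+cur[1]@r[:3]*.04, cur[1]@R.from_rotvec(r[3:]*.15).as_matrix())
print(out,cur[0],cur[0]+cur[1]@lip_t)
E
```

```text
23.05 lip [ 0.53316144 -0.21835927  0.08124442]
[[0.0, 0.0, 0.04, 0.0, -0.07, 0.0], [0.0, 0.0, 0.11, 0.0, -0.21, 0.0], [0.0, 0.0, 0.17, 0.0, -0.32, 0.0], [0.01, 0.0, 0.22, 0.0, -0.41, 0.0], [-0.01, 0.0, 0.25, 0.0, -0.48, 0.0], [0.0, 0.0, 0.28, 0.0, -0.52, 0.0], [0.0, 0.0, 0.29, 0.0, -0.55, 0.0], [-0.01, 0.0, 0.29, 0.0, -0.54, 0.0], [0.0, 0.0, 0.27, 0.0, -0.53, 0.0], [-0.01, 0.0, 0.26, 0.0, -0.47, 0.0], [0.0, 0.0, 0.21, 0.0, -0.41, 0.0], [0.0, 0.0, 0.17, 0.0, -0.33, 0.0], [0.0, 0.0, 0.11, 0.0, -0.2, 0.0], [0.0, 0.0, 0.04, 0.0, -0.08, 0.0]] [ 0.48320443 -0.08101366  0.08685842] [ 0.53311129 -0.21821912  0.08536978]
```

Call:
jog_arm(plan=[[[0,0,0.04,0,-0.07,0],[0,0,0.11,0,-0.21,0],[0,0,0.17,0,-0.32,0],[0.01,0,0.22,0,-0.41,0],[-0.01,0,0.25,0,-0.48,0],[0,0,0.28,0,-0.52,0],[0,0,0.29,0,-0.55,0],[-0.01,0,0.29,0,-0.54,0],[0,0,0.27,0,-0.53,0],[-0.01,0,0.26,0,-0.47,0]]])

```text
time_s: 24.05
position: [0.4837, -0.0823, 0.108]
tool_rot: [[-0.339, 0.939, -0.05], [0.929, 0.343, 0.141], [0.149, 0.001, -0.989]]
ft_force: [-0.6, 0.3, -3.1]
grip_width: 0.0191
```

Call:
jog_arm(plan=[[[0,0,0.21,0,-0.41,0],[0,0,0.17,0,-0.33,0],[0,0,0.11,0,-0.2,0],[0,0,0.04,0,-0.08,0],[0,0,0,0,0,0],[0,0,0,0,0,0]]])

```text
time_s: 24.65
position: [0.4834, -0.0811, 0.0871]
tool_rot: [[-0.342, 0.94, 0.0], [0.94, 0.342, 0.0], [0.0, 0.0, -1.0]]
ft_force: [-0.5, 1.7, -1.7]
grip_width: 0.0185
```

```bash
python3 - <<'E'
from h import *
F=[]
for i in range(5):
    im,d,ci=grab("top" if i else "scene")
    s=env.observe(); F.append(np.r_[s['ft_force'],s['wrist_torque']])
print(s['time_s'],s['position'],np.mean(F,0).round(3),np.std(F,0).round(3))
im,d,ci=grab("wrist"); cv2.imwrite("pics/w18.png",cv2.resize(im[200:384,160:350,::-1],None,fx=3.2,fy=3.2,interpolation=cv2.INTER_CUBIC))
E
```

```text
24.9 [ 0.48339828 -0.08115782  0.08697721] [-0.225  1.265 -2.186  0.335  0.124  0.037] [0.083 0.282 0.649 0.017 0.032 0.03 ]
```

View pics/w18.png

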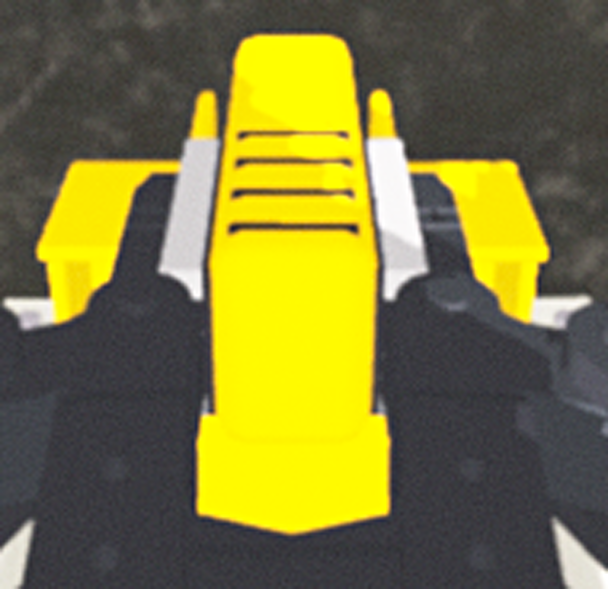

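Call:
jog_arm(plan=[[[0.06,0,0,0,0,0],[0.15,0,0,0,0,0],[0.22,0,0,0,0,0],[0.28,0,0,0,0,0],[0.3,0,0,0,0,0],[0.3,0,0,0,0,0],[0.28,0,0,0,0,0],[0.22,0,0,0,0,0],[0.15,0,0,0,0,0],[0.06,0,0,0,0,0]]])

```text
time_s: 25.95
position: [0.4555, -0.0045, 0.0869]
tool_rot: [[-0.342, 0.94, 0.0], [0.94, 0.342, -0.0], [-0.0, 0.0, -1.0]]
ft_force: [-0.2, 0.1, -3.2]
grip_width: 0.0187
```

```bash
python3 - <<'E'
from h import *
s=env.observe();print(s['time_s'],s['position'],s['ft_force'])
im,d,ci=grab("top"); cv2.imwrite("pics/t19.png",cv2.resize(im[150:290,230:430,::-1],None,fx=4,fy=4))
p=s['position']
st=(p,down(20))
# target above mat: return grip pose corrected. old grip p (.5069,.1441) yaw 12.7 ; scoop-in-mat error (-1.6,-3.7,+2.3)
a=np.radians(-79.07); mx=np.array([np.cos(a),np.sin(a)]);my=np.array([-mx[1],mx[0]])
G=np.array([.5069,.1441]); yaw0=-76.8; 
# scoop origin offset from TCP in scoop frame at grip
o0=np.array([.5234,.0684]); 
def rot(t): c,s=np.cos(t),np.sin(t); return np.array([[c,-s],[s,c]])
off=rot(np.radians(2.3)).T@(G-o0)   # rotate by -2.3
o1=np.array([.5273,.0675]); G1=o1+off; print('target TCP',G1,'yaw',12.7-2.3)
plan([((G1[0],G1[1],.085),down(10.4),16)],start=st,ease=True)
E
```

```text
25.95 [ 0.45547507 -0.00445554  0.0869194 ] [-0.17137271  0.06215341 -3.21265134]
target TCP [0.51385127 0.14380119] yaw 10.399999999999999
max 0.3
[[0.03, 0.03, 0.0, 0.0, 0.0, 0.01], [0.1, 0.08, 0.0, 0.0, 0.0, 0.04], [0.15, 0.13, 0.0, 0.0, 0.0, 0.05], [0.19, 0.17, 0.01, 0.0, 0.0, 0.07], [0.23, 0.19, 0.0, 0.0, 0.0, 0.09], [0.26, 0.22, 0.01, 0.0, 0.0, 0.09], [0.28, 0.22, 0.0, 0.0, 0.0, 0.1], [0.3, 0.23, 0.0, 0.0, 0.0, 0.11], [0.29, 0.22, 0.01, 0.0, 0.0, 0.1], [0.3, 0.21, 0.0, 0.0, 0.0, 0.1], [0.27, 0.19, 0.01, 0.0, 0.0, 0.1], [0.25, 0.17, 0.0, 0.0, 0.0, 0.08], [0.21, 0.14, 0.0, 0.0, 0.0, 0.07], [0.17, 0.11, 0.01, 0.0, 0.0, 0.06], [0.11, 0.06, 0.0, 0.0, 0.0, 0.03], [0.03, 0.03, 0.0, 0.0, 0.0, 0.02]]
end [0.514  0.1436 0.0849]
```

View pics/t19.png

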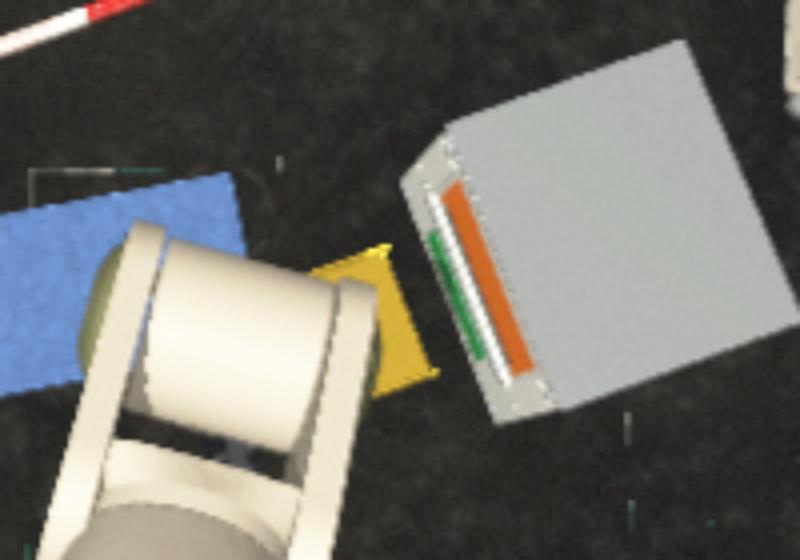

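Call:
jog_arm(plan=[[[0.03,0.03,0,0,0,0.01],[0.1,0.08,0,0,0,0.04],[0.15,0.13,0,0,0,0.05],[0.19,0.17,0.01,0,0,0.07],[0.23,0.19,0,0,0,0.09],[0.26,0.22,0.01,0,0,0.09],[0.28,0.22,0,0,0,0.1],[0.3,0.23,0,0,0,0.11],[0.29,0.22,0.01,0,0,0.1],[0.3,0.21,0,0,0,0.1]]])

```text
time_s: 27.0
position: [0.4959, 0.0975, 0.0855]
tool_rot: [[-0.232, 0.973, -0.0], [0.973, 0.232, 0.0], [0.0, -0.0, -1.0]]
ft_force: [0.5, 0.0, -1.6]
grip_width: 0.0191
```

Call:
jog_arm(plan=[[[0.27,0.19,0.01,0,0,0.1],[0.25,0.17,0,0,0,0.08],[0.21,0.14,0,0,0,0.07],[0.17,0.11,0.01,0,0,0.06],[0.11,0.06,0,0,0,0.03],[0.03,0.03,0,0,0,0.02],[0,0,0,0,0,0]]])

```text
time_s: 27.7
position: [0.5141, 0.143, 0.0848]
tool_rot: [[-0.18, 0.984, -0.0], [0.984, 0.18, -0.0], [-0.0, -0.0, -1.0]]
ft_force: [0.1, 0.2, -2.0]
grip_width: 0.0189
```

```bash
python3 - <<'E'
from h import *
F=[]
for i in range(5):
    im,d,ci=grab("top"); s=env.observe(); F.append(np.r_[s['ft_force'],s['wrist_torque']])
T=s['tool_rot'];print(s['time_s'],s['position'],np.degrees(np.arctan2(T[1,1],T[0,1])),np.mean(F,0).round(3))
cv2.imwrite("pics/t20.png",cv2.resize(im[180:260,190:310,::-1],None,fx=6.5,fy=6.5,interpolation=cv2.INTER_CUBIC))
ims,_,_=grab("scene"); cv2.imwrite("pics/s20.png",cv2.resize(ims[160:260,200:340,::-1],None,fx=5.5,fy=5.5,interpolation=cv2.INTER_CUBIC))
E
```

```text
27.95 [0.51408815 0.14276903 0.08491515] 10.346531132628106 [ 0.14  -0.127 -2.196  0.072  0.006  0.009]
```

View pics/t20.png

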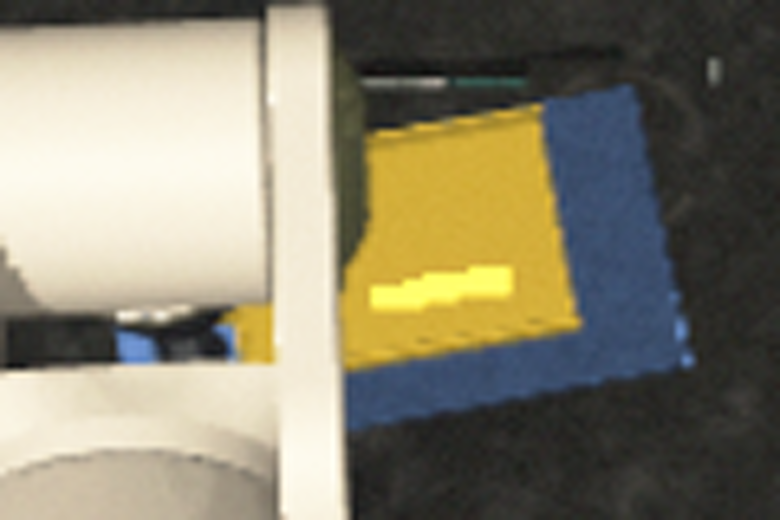

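View pics/s20.png

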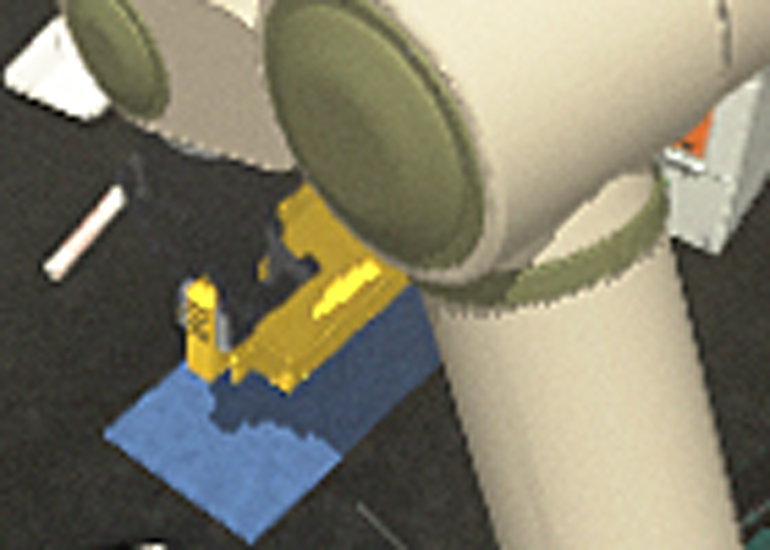

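Call:
jog_arm(plan=[[[0,0,0.15,0,0,0],[0,0,0.3,0,0,0],[0,0,0.4,0,0,0],[0,0,0.4,0,0,0],[0,0,0.3,0,0,0],[0,0,0.2,0,0,0],[0,0,0.1,0,0,0],[0,0,0.05,0,0,0],[0,0,0,0,0,0]]])

```text
time_s: 28.9
position: [0.5143, 0.1431, 0.009]
tool_rot: [[-0.18, 0.984, 0.0], [0.984, 0.18, 0.0], [-0.0, 0.0, -1.0]]
ft_force: [-0.3, -0.3, -2.4]
grip_width: 0.019
```

```bash
python3 - <<'E'
from h import *
from fit import *
im,d,ci=grab("top"); s=env.observe(); T=s['tool_rot'];print(s['time_s'],s['position'],np.degrees(np.arctan2(T[1,1],T[0,1])),s['ft_force'])
cv2.imwrite("pics/t21.png",cv2.resize(im[180:260,190:310,::-1],None,fx=6.5,fy=6.5,interpolation=cv2.INTER_CUBIC))
# front corners of rim/lip via predicted outline overlay
E
```

```text
28.95 [0.51440786 0.14310106 0.00923243] 10.373034113086971 [-0.19300373 -0.11285861 -1.78057878]
```

View pics/t21.png

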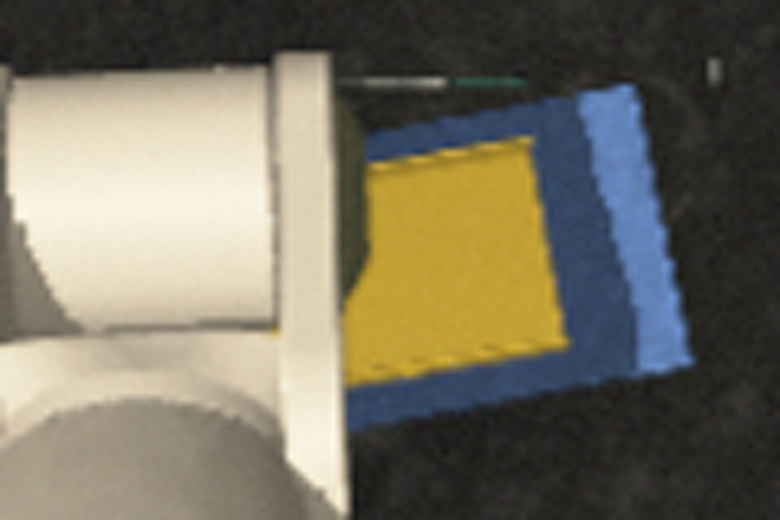

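```bash
cat > fit2.py <<'E'
from fit import *
def fit2(im,ci,dz=0.002,c0=249):
    hsv=cv2.cvtColor(im,cv2.COLOR_RGB2HSV)[180:270,190:315]
    h,s,v=[hsv[...,i] for i in range(3)]
    yel=((h>18)&(h<36)&(s>110)).astype(np.uint8); blue=((h>100)&(h<130)&(s>90)&(v>50))
    yel=cv2.morphologyEx(yel,cv2.MORPH_CLOSE,np.ones((3,3)))
    W=np.zeros(h.shape); W[:,c0-190:]=1
    B=[b+np.array([0,0,dz]) for b in SC[:4]]
    m=np.array([527.3,67.5,-79.07]); p0=m.copy()
    f=lambda p:(W*np.abs(render(ci,B,p)-yel)).sum()
    for k in range(3):
        r=minimize(f,p0,method='Nelder-Mead',options=dict(initial_simplex=np.array([p0]+[p0+e for e in np.diag([6,6,4])]),xatol=.05,fatol=.05)); p0=r.x
    s=p0;a=np.radians(m[2]); dx,dy=s[:2]-m[:2]
    print(s.round(2),r.fun,'in mat',round(dx*np.cos(a)+dy*np.sin(a),1),round(-dx*np.sin(a)+dy*np.cos(a),1),'yaw',round(s[2]-m[2],1))
if __name__=="__main__":
    im,d,ci=grab("top"); fit2(im,ci)
E
python3 fit2.py
```

```text
[528.49  67.52 -80.46] 21.643137254901962 in mat 0.2 1.2 yaw -1.4
```

Call:
jog_arm(plan=[[[0,-0.04,0,0,0,-0.07],[0,-0.03,0,0,0,-0.06],[0,0,0.03,0,0,0],[0,0,0.02,0,0,0],[0,0,0,0,0,0],[0,0,0,0,0,0]]])

```text
time_s: 29.6
position: [0.5114, 0.1426, 0.0071]
tool_rot: [[-0.199, 0.98, 0.0], [0.98, 0.199, 0.0], [-0.0, 0.0, -1.0]]
ft_force: [-2.3, -0.3, 3.7]
grip_width: 0.019
```

```bash
python3 - <<'E'
from fit2 import *
im,d,ci=grab("top"); fit2(im,ci,0)
s=env.observe(); print(s['time_s'],s['position'],s['ft_force'],s['wrist_torque'])
im,d,ci=grab("top"); fit2(im,ci,0.0005)
E
```

```text
[526.66  67.19 -78.76] 22.725490196078432 in mat 0.2 -0.7 yaw 0.3
29.65 [0.51140548 0.14256904 0.00712344] [-1.14452661  0.50707314  4.27600156] [-0.02440728  0.28872131 -0.04006223]
[526.72  67.37 -78.88] 22.854901960784314 in mat 0.0 -0.6 yaw 0.2
```

Call:
jog_arm(plan=[[[0,0,0,0,0,0],[0,0,0,0,0,0],[0,0,0,0,0,0],[0,0,0,0,0,0],[0,0,-0.1,0,0,0],[0,0,-0.4,0,0,0],[0,0,-0.7,0,0,0],[0,0,-0.9,0,0,0],[0,0,-0.9,0,0,0]]], grip=0, squeeze=20)

```text
time_s: 30.6
position: [0.5111, 0.1425, 0.1284]
tool_rot: [[-0.199, 0.98, -0.0], [0.98, 0.199, 0.0], [0.0, -0.0, -1.0]]
ft_force: [0.5, 0.0, -0.3]
grip_width: 0.0428
```

Call:
jog_arm(plan=[[[0.8,0,-0.3,0,0,0],[0.9,0,0,0,0,0],[0.9,0,0,0,0,0],[0.9,0,0,0,0,0],[0.9,0,0,0,0,0],[0.7,0,0,0,0,0],[0.4,0,0,0,0,0],[0,0,0,0,0,0]]])

```text
time_s: 31.4
position: [0.4671, 0.3594, 0.1388]
tool_rot: [[-0.201, 0.98, 0.0], [0.98, 0.201, 0.0], [0.0, 0.0, -1.0]]
ft_force: [-0.4, 0.6, 0.4]
grip_width: 0.0427
```

```bash
python3 - <<'E'
from fit import *
im,d,ci=grab("top"); fit(im,ci); s=env.observe(); print(s['time_s'],s['position'])
cv2.imwrite("pics/t23.png",cv2.resize(im[130:280,100:440,::-1],None,fx=2.35,fy=2.35,interpolation=cv2.INTER_CUBIC))
o=np.array([.5273,.0675]);a=np.radians(-79);ax=np.array([np.cos(a),np.sin(a)])
hsv=cv2.cvtColor(im,cv2.COLOR_RGB2HSV);m=(hsv[...,0]>18)&(hsv[...,0]<36)&(hsv[...,1]>110);m[:185]=0;m[260:]=0;m[:,:195]=0;m[:,305:]=0
P,u,v=cloud(d,ci,m);k=P[:,2]<.015;X=(P[k,:2]-o)@ax;print('floor plane slope',np.polyfit(X,P[k,2],1))
for q in("kitchen_timer","tape_roll","red_marker","cell_1_mid","flap"):
    for r in spotter.trace("top",q)[:3]:
        P,u,v=cloud(d,ci,r['pixels']); print(q,round(r['score'],2),[int(x) for x in r['rect']],np.median(P,0).round(4))
im,d,ci=grab("scene"); cv2.imwrite("pics/s23.png",cv2.resize(im[110:300,150:380,::-1],None,fx=3.4,fy=3.1))
E
```

```text
mat [527.54  67.29 -79.19] 76.9 3880
scoop [525.81  67.15 -78.02] 429.6 2158
scoop in mat: -0.2 -1.7 yaw 1.2
31.45 [0.46742603 0.35815696 0.13878608]
floor plane slope [-0.00271509  0.00600606]
kitchen_timer 0.81 [163, 235, 193, 256] [0.4567 0.2534 0.0166]
kitchen_timer 0.19 [222, 145, 267, 165] [0.7089 0.0822 0.0108]
tape_roll 0.56 [136, 193, 159, 210] [0.5811 0.3422 0.0201]
red_marker 0.57 [222, 146, 268, 165] [0.7093 0.0835 0.011 ]
flap 0.83 [340, 197, 363, 239] [ 0.5212 -0.1843  0.103 ]
```

View pics/t23.png

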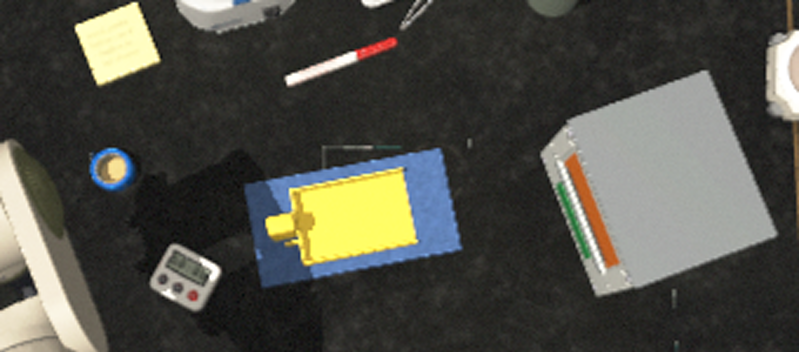

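View pics/s23.png

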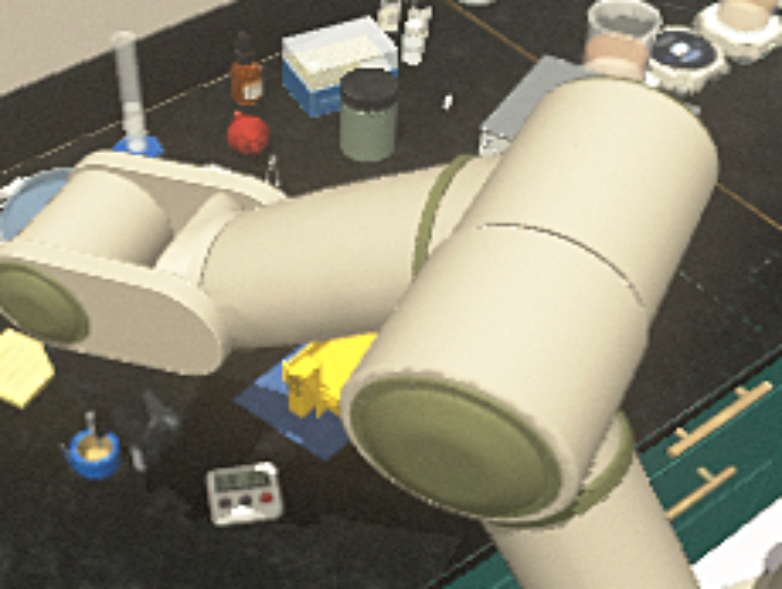

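```bash
python3 - <<'E'
from fit2 import *
im,d,ci=grab("top"); fit2(im,ci,0,225); fit2(im,ci,0,240)
from rig import close_job
print(close_job())
E
```

```text
[526.46  67.53 -78.8 ] 53.52549019607844 in mat -0.2 -0.8 yaw 0.3
[526.58  67.16 -78.83] 29.34901960784314 in mat 0.2 -0.8 yaw 0.2
the job is handed in; nothing more can be done
None
```

The job is done and handed in at about 31.5 s of the 64 s allowed. I put the loose cell into the scoop and pushed the flap open with the scoop's rim. I tipped the scoop to 44° with the rim still holding the flap, drew it out level, and set it back on its mat.

**Last checks:**
- **Scoop:** the top picture shows it empty. The last fit puts it within 1 mm and 0.3° of the mat's middle and line, and its floor measures level.
- **Flap:** it shows shut in the top picture.
- **Cells:** none show on the worktop or in the scoop. I could not look inside the hopper, so that all three are in it is inferred.
- **Bystanders:** the tape roll and red marker measure where they were at the start. The timer looks unmoved in the pictures, but I had no starting measurement of it to compare.
- **Robot:** the arm is clear of everything and the gripper is open.

**Checks that failed or disagreed:**
- **First grasp:** it closed on nothing. The fingers really end about 36 mm short of the reported TCP. I measured that with the wrist camera and allowed for it in every later move.
- **Tipping:** the force readings were too noisy to show whether the cells had left, so I relied on the pictures. The wrist torque did drop, from 0.14 to 0.07 N m.
- **Final placing:** one full-outline fit gave a yaw of 1.2°, but it matched the picture poorly. I went by the better-matching fits at 0.2 to 0.3°.

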